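# Pack the dried forceps into the instrument tray and slide its cover home

## Robot

A 6-joint arm with a two-finger parallel gripper is mounted at the origin on a cart in front of the work surface, level with it; the furniture and walls round the work are solid. World frame = base frame: x ahead of the robot, y to its left, z up, the work surface at z = 0. Lengths are in m, angles in rad, forces in N, time in s.
With the tool pointing down it reaches from about 0.425 to 0.95 m from the base axis. Payload 3.5 kg.
Tool frame: the origin (TCP) lies at the very end of the fingers, on their centre line; the grasp point (between the pads) lies 19 mm behind it (tcp_to_grasp is the distance from the TCP to the grasp point, in m); z points along the fingers, y is the direction in which the jaws open and shut (so a half turn about z gives the same grasp; the last joint's range is limited). The gripper opens to 85 mm and grips with 20 to 120 N. Pads are 22 mm wide; open, the fingers measure 114 mm over their backs; the gripper's body (76 mm by 85 mm) begins 54 mm behind the grasp point. The pads swing forward as they close: fully open they stand 13 mm farther back than shut.
Start: joints at [1.001, 0.286, 1.577, -0, 1.279, -0.15], TCP at [0.275, 0.616, 0.231] pointing down, gripper open.
Joint ranges: [-2.77, 2.77], [-0.9, 2.22], [0.21, 2.48], [-1.53, 4.67], [0.24, 2.81], [-2.84, 2.84]. Speed limits (rad/s): [2.79, 2.79, 3.14, 3.14, 3.14, 3.14].

## Interface

Orientations are given as a unit quaternion [x, y, z, w].
In Python, from plant import * gives the robot as it stands. The module is installed in compiled form; this text tells all that it offers.
- The arm moves only by the tool arm_command, never from a script. Its argument "steps" is a list of rows, each a list of 3 entries, a list of its own where there are three numbers: the turn, a rotation vector about the tool's x, y, z in rad, then the shift along the tool's x, y, z in m, then the gripper command: -1 is shut, 1 is fully open, values between are in proportion. A call has 1 to 12 rows; each row is the pose to reach, as a shift and turn from the pose measured when the call began, along the tool's axes at that moment; what a row does not reach only later rows make up. A row lasts 1/8 s, in which the tool goes at most 62.5 mm and 10.7 degrees, less where a joint would pass 70% of its speed; a pose out of reach is approached as far as the arm can. A call with a gripper value outside its range is refused whole. The fingers move at their own pace and stop on an object; "force" is the grip in N (left out, the last holds). Time passes only in rows, so rows that repeat a pose let the fingers close. It gives the time, the measured TCP pose, the force and the opening at its end, in the units of the state.
- get_state(): the state, without advancing time (a new reading comes with each control period).
- read_camera(name): name is "scene" or "side" or "wrist"; returns a dict with "frame" (420x560x3 uint8, red, green, blue), "vfov" (degrees; the focal length in pixels is half the picture's height over the tangent of half this angle, whatever the lens; pixels are square), "cx", "cy" (the principal point, pixels), "position" and "rotation" of the camera in the world; the wrist camera has in their place "mount" (4x4, takes a point from camera to tool coordinates, whose origin is the TCP and whose axes are the flange's). Camera axes: x right, y up, looking along -z (the intrinsics and any distortion apply to the point x, -y, -z); pixel columns grow to the right and rows downward; lengths in m; the calibration is good to about 2 mm. The wrist camera is an equidistant fisheye: a pixel r from the principal point sees the ray r / f radians off the axis. A picture is of the moment at which its call begins: read the wrist's pose just before it. There is no depth.
- sign_off(): hands the job in, once; it reports no verdict.
The state is a dict: "time": time; "qpos": joint angles; "dq": joint speeds; "joint_efforts": joint torques, N m; "eef_pos": TCP position; "tcp_rot": TCP orientation; "contact_force": force on the tool from outside, world axes, zero at the start; "wrist_torque": the same for the moment, N m; "opening": opening from 0.0 (shut) to 1.0 (fully open).
Only numpy, scipy, OpenCV 4.12 (cv2) and the standard library are available. Lean on these libraries where they do the work, as an engineer would, in place of code of your own. Each camera call takes 0.05 s, during which the arm holds its last target.

## Task

Fold the drying box's bifold lid right up by its fold pin and draw the tray's cover right back, then lay every pair of forceps, those in the drying box and the one on the worktop, flat inside the tray. Slide the cover fully home over them and press the bifold lid down flat again. Leave the beaker and the bottle beside the drying box where they are.

Things in the scene. Friction and masses are not known exactly. Their poses are not given: they have to be found in the camera images.
- tray: Instrument tray, bare aluminium, fixed to the worktop: open box 98 (own x) x 158 (own y) x 26 high, walls 4 thick, inside 90 x 150 x 18 deep. Origin on the worktop under the middle; z up. Its cover slides out along +y (to the robot's left) and then hangs out past that end. A closed laptop lies right behind it.
- tray_floor (a point): Middle of the tray's inner floor, 8 above the worktop; axes as the tray's (forceps fit with their long axis along y). The wall tops lie 18 above it.
- cover (a joint): Slide of the flat cover in m: 0 = home, compartment fully covered; 0.15 = drawn right out along the tray's +y, at the stop. Starts between 0 and 0.05. Stays where it is left; about 1.5 N of friction. Aluminium plate 104 x 160 x 3, its top face 30 above the worktop.
- cover_grip (a point): Centre of the black bar grip on the cover: bar 70 long (tray's x) x 12 thick (tray's y), rising 26 above the plate to 56 above the worktop; this point is 13 below the bar's top, on the tray's middle line, 60 from the cover's middle toward the tray's -y. Axes as the tray's.
- dry_box: White drying box fixed to the worktop, 172 (own x) x 194 (own y) x 48 high, bifold lid on top. Origin on the worktop under its compartment's middle; z up. Compartment 160 (x) x 142 (y), floor 6 above the worktop, two cross ribs at y = +40 and -40, tops 14 above the worktop; forceps lie on them along y, 45 apart. Past the -y end is a solid end block where the folded lid stands.
- lid_hinge (a point): Middle of the lid's fixed hinge line, at the box's -y end, 50 above the worktop; line along the box's x; axes as the box's.
- lid (a joint): Angle in rad of the lid's first panel above level: 0 = lid shut and flat, 1.37 = folded up, at the stop. The second panel follows by itself, its outer edge running along the box rim toward the hinge, so the fold rises in an arc of radius 95 about lid_hinge. Starts between 0 and 0.3. Friction holds it at any angle; 1 to 4 N at the fold move it.
- lid_pin (a point): Middle of the fold's hinge pin: bare steel rod, 10 in diameter, along the box's x, at lid_hinge + 95*(cos angle along box +y, sin angle up). A window in the panels (5 thick) 92 long, 42 to each side of the pin, lets fingers grip it across from above at every angle; it turns freely in the grip. Forceps' tops lie 28 under the shut pin's axis; the folded lid stands 150 high.
- forceps_1: plain steel forceps (tweezers) lying on their side, 126 long (own y axis) x 14 wide (own x) x 8 thick, 25 g; origin at the middle of the underside. Starts in the drying box, under the lid, on the ribs; may be absent (one to three of these three are there).
- forceps_2: plain steel forceps (tweezers) lying on their side, 126 long (own y axis) x 14 wide (own x) x 8 thick, 25 g; origin at the middle of the underside. Starts in the drying box, under the lid, on the ribs; may be absent (one to three of these three are there).
- forceps_3: plain steel forceps (tweezers) lying on their side, 126 long (own y axis) x 14 wide (own x) x 8 thick, 25 g; origin at the middle of the underside. Starts in the drying box, under the lid, on the ribs; may be absent (one to three of these three are there).
- forceps_4: plain steel forceps (tweezers) lying on their side, 126 long (own y axis) x 14 wide (own x) x 8 thick, 25 g; origin at the middle of the underside. Starts on the open worktop in front of the drying box (a wall shelf hangs over the worktop to the right of it); always there.
- beaker: Bystander: small clear beaker, 52 wide x 66 high, standing to the left of the drying box, in front of the tall thermal cycler (front face about 530 ahead of the robot), which anything carried between box and tray must pass on the robot side; origin under its middle. Leave alone.
- bottle: Bystander: screw-cap bottle 56 wide x 104 high behind the drying box; origin under its middle. Leave alone.

How it is judged:
By the outcome, as a careful person would: the job done as asked, in the order asked, and still so for the second after the job is handed in, with the robot touching nothing.
Of forceps_1, forceps_2, forceps_3 only 1 to 3 are there at a start; the rules pass over those that are not, and their reading is None.
At some moment in a run one of forceps_4 may be knocked a few centimetres aside while the robot is not near it.
It also fails if it takes over 210 s, if anything falls off the work surface, if the arm or the gripper's body presses on something with over 40 N, if the wrist force passes 120 N, or if a joint passes its speed limit or range.

## Working session

There is one attempt and no reset: what is moved stays moved. The work goes in short steps, Python scripts to look and compute and a tool call to move; the robot and the scene stay as the last step left them, time stands still between calls to the robot, and variables do not carry over. Pictures are saved under pics/ and viewed, and the job is handed in when it is done.

Besides the shell and the picture viewer there is one more tool, called after "Request:" by a JSON object that holds its "name" and its "arguments". arm_command: Moves the arm, as the interface text tells. Its arguments: {"type":"object","properties":{"steps":{"type":"array"},"force":{"type":"number"}},"required":["steps"]}

```bash
mkdir -p pics
cat > h.py <<'E'
from plant import *
import numpy as np, cv2
from scipy.spatial.transform import Rotation as R
def snap(name,fn):
    s=get_state(); c=read_camera(name)
    cv2.imwrite('pics/'+fn+'.png',c['frame'][:,:,::-1])
    c['state']=s
    if name=='wrist':
        T=np.eye(4);T[:3,:3]=R.from_quat(s['tcp_rot']).as_matrix();T[:3,3]=s['eef_pos']
        M=T@np.array(c['mount']); c['position']=M[:3,3]; c['rotation']=M[:3,:3]
    c['rotation']=np.array(c['rotation'])
    if c['rotation'].shape==(4,): c['rotation']=R.from_quat(c['rotation']).as_matrix()
    c['name']=name
    c['f']=210/np.tan(np.radians(c['vfov'])/2)
    np.save('pics/'+fn+'.npy',c,allow_pickle=True)
    return c
def load(fn): return np.load('pics/'+fn+'.npy',allow_pickle=True).item()
def ray(c,u,v):
    x=(u-c['cx']);y=(v-c['cy'])
    if c['name']=='wrist':
        r=np.hypot(x,y);t=r/c['f'];d=np.array([np.sin(t)*x/max(r,1e-9),-np.sin(t)*y/max(r,1e-9),-np.cos(t)])
    else: d=np.array([x/c['f'],-y/c['f'],-1.])
    return np.array(c['position']),c['rotation']@d
def onz(c,u,v,z):
    p,d=ray(c,u,v); return p+d*(z-p[2])/d[2]
def proj(c,P):
    q=c['rotation'].T@(np.array(P)-c['position'])
    x,y,z=q[0],-q[1],-q[2]
    if c['name']=='wrist':
        r=np.hypot(x,y);t=np.arctan2(r,z);k=c['f']*t/max(r,1e-9);return np.array([c['cx']+k*x,c['cy']+k*y])
    return np.array([c['cx']+c['f']*x/z,c['cy']+c['f']*y/z])
E
python3 - <<'E'
from h import *
np.set_printoptions(precision=4,suppress=True)
s=get_state();print({k:np.round(v,4) for k,v in s.items()})
for n in ['scene','side','wrist']:
    c=snap(n,n+'0');print(n,c['vfov'],c['f'],c['cx'],c['cy'],c['position'],c['rotation'].tolist(),c.keys())
    if n=='wrist':print(c['mount'])
E
```

```text
{'time': np.float64(0.0), 'qpos': array([ 1.001 ,  0.2872,  1.5782,  0.    ,  1.2786, -0.15  ]), 'dq': array([ 0.0004,  0.0007, -0.0017,  0.0002, -0.0001, -0.0003]), 'joint_efforts': array([ -0.0005, -40.5972, -29.2627,  -0.0002,   0.0056,   0.    ]), 'eef_pos': array([0.2747, 0.6158, 0.2299]), 'tcp_rot': array([ 0.2084,  0.978 , -0.0011, -0.0004]), 'contact_force': array([-0.5462,  0.2525, -0.4745]), 'wrist_torque': array([ 0.0156, -0.0186,  0.0287]), 'opening': np.float64(1.0022)}
scene 56.97795897792511 386.94935669100096 275.66269421011856 205.63212557398313 [-0.0602 -0.7255  0.5823] [[0.7096563212038682, 0.3632155268978504, -0.6037072028688323], [-0.704526230093424, 0.3725760294977378, -0.6040115010114037], [0.005540477031836466, 0.8539681394900035, 0.5202958003388476]] dict_keys(['frame', 'vfov', 'cx', 'cy', 'position', 'rotation', 'state', 'name', 'f'])
side 42.331862277908755 542.3686455456623 277.7365376550154 209.6423122713829 [0.2864 0.8488 0.9805] [[-0.9627908843282104, 0.18134946463806292, -0.20036487898329502], [-0.2702467350313439, -0.6478464509034337, 0.7122230537245501], [-0.0006444062391902095, 0.7398698180945839, 0.6727497580923283]] dict_keys(['frame', 'vfov', 'cx', 'cy', 'position', 'rotation', 'state', 'name', 'f'])
wrist 65.70646984690485 325.19226210127806 280.3702130047225 207.1593601769571 [0.2068 0.6454 0.3728] [[0.40818362502812305, -0.8748342037330202, -0.2608663340442997], [0.9128982449923752, 0.3906275803569896, 0.11843516265992939], [-0.001709546355267131, -0.28648771255196154, 0.9580823910332573]] dict_keys(['frame', 'vfov', 'cx', 'cy', 'mount', 'state', 'position', 'rotation', 'name', 'f'])
[[-0.0007  0.958   0.2868  0.0741]
 [ 1.      0.0008 -0.0002 -0.0011]
 [-0.0004  0.2868 -0.958  -0.1427]
 [ 0.      0.      0.      1.    ]]
```

View pics/scene0.png

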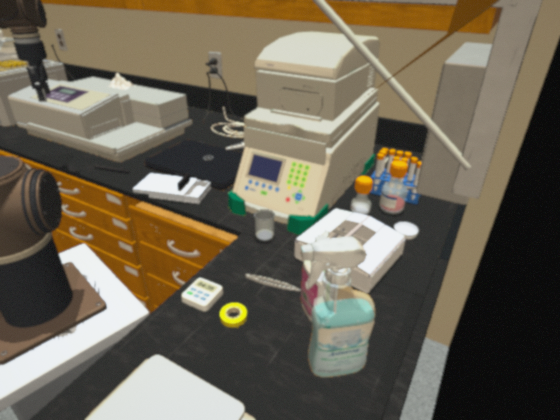

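View pics/side0.png

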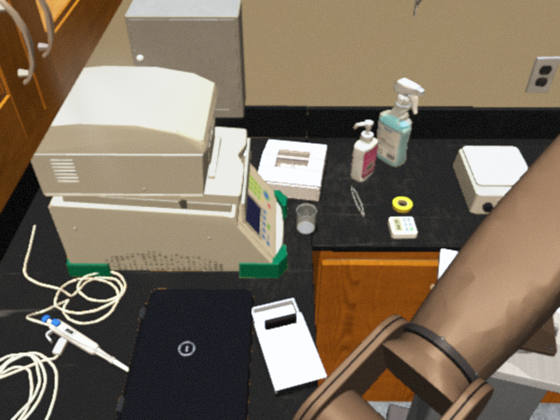

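View pics/wrist0.png

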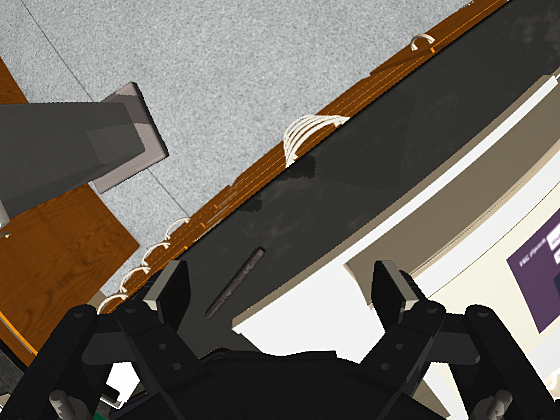

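Run:
```python
from h import *
a=load('scene0')['frame'][:,:,::-1];b=load('side0')['frame'][:,:,::-1]
cv2.imwrite('pics/z1.png',cv2.resize(a[160:320,220:430],None,fx=3.7,fy=3.7,interpolation=cv2.INTER_CUBIC))
cv2.imwrite('pics/z2.png',cv2.resize(b[120:250,250:420],None,fx=4.5,fy=4.5,interpolation=cv2.INTER_CUBIC))
cv2.imwrite('pics/z3.png',cv2.resize(b[290:400,240:340],None,fx=5,fy=5,interpolation=cv2.INTER_CUBIC))
cv2.imwrite('pics/z4.png',cv2.resize(a[160:210,120:230],None,fx=7,fy=7,interpolation=cv2.INTER_CUBIC))
```

```text
(no output)
```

View pics/z1.png

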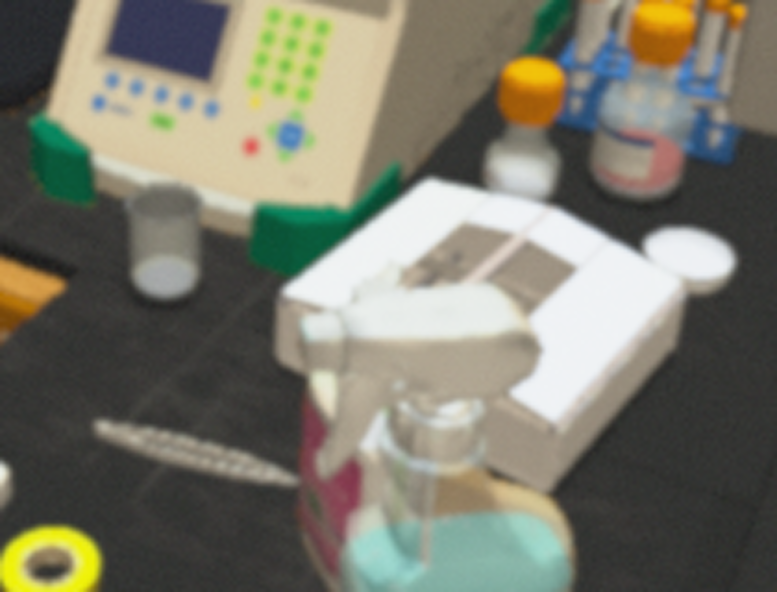

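View pics/z2.png

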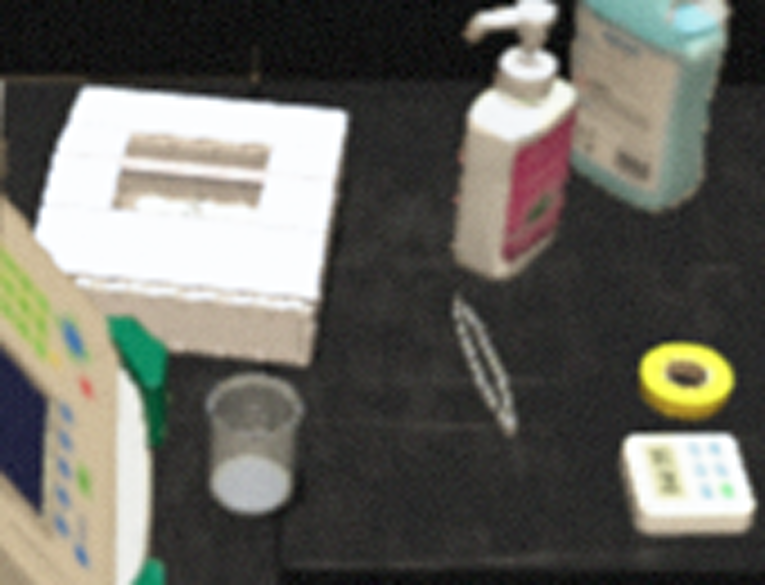

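View pics/z3.png

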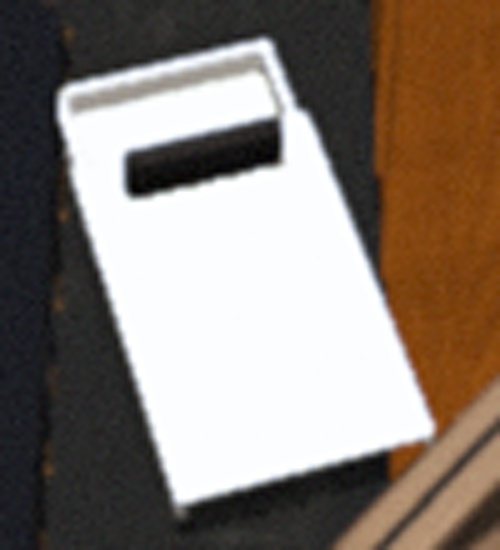

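View pics/z4.png

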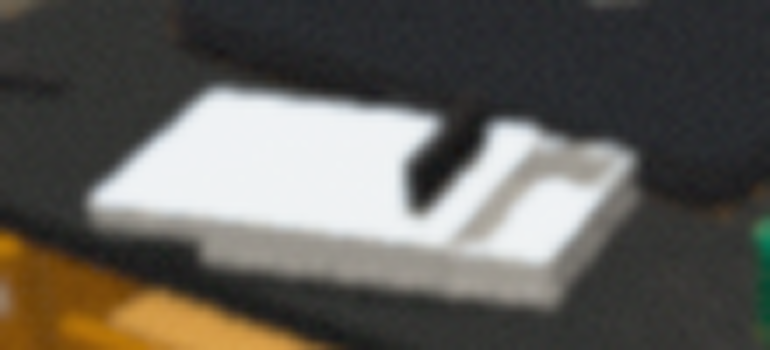

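Run:
```python
from h import *
np.set_printoptions(precision=4,suppress=True)
c=load('side0')
print('tray')
for z,pts in [(0.03,[(178,505),(432,432)]),(0.026,[(62,95),(268,42)]),(0.056,[(128,155),(277,120)])]:
    for u,v in pts: print(z,onz(c,u/5+240,v/5+290,z))
print('box')
for u,v in [(85,90),(347,112),(325,305),(38,245),(75,285),(130,135),(268,143),(115,207),(262,210),(120,160),(270,178)]: print(u,v,onz(c,u/4.5+250,v/4.5+120,0.05))
print('forceps');
for u,v in [(457,297),(511,432)]: print(onz(c,u/4.5+250,v/4.5+120,0.008))
print('beaker',onz(c,252/4.5+250,490/4.5+120,0.0))
s=load('scene0')
print('sc box')
for u,v in [(432,182),(685,285),(550,430),(283,290),(480,225),(575,265),(400,270),(560,205),(600,240)]: print(u,v,onz(s,u/3.7+220,v/3.7+160,0.05))
print('sc tray')
for u,v in [(635,155),(548,280)]: print(onz(s,u/7+120,v/7+160,0.026))
for u,v in [(90,205),(210,90)]: print(onz(s,u/7+120,v/7+160,0.03))
print('f');
for u,v in [(95,427),(298,480)]: print(onz(s,u/3.7+220,v/3.7+160,0.008))
print('bottle',onz(s,520/3.7+220,190/3.7+160,0.0))
```

```text
tray
0.03 [0.4347 0.3379 0.03  ]
0.03 [0.3479 0.2815 0.03  ]
0.026 [0.5369 0.1627 0.026 ]
0.026 [0.4578 0.1104 0.026 ]
0.056 [0.4935 0.2062 0.056 ]
0.056 [0.4385 0.1724 0.056 ]
box
85 90 [ 0.6719 -0.4252  0.05  ]
347 112 [ 0.5003 -0.4474  0.05  ]
325 305 [ 0.4727 -0.2518  0.05  ]
38 245 [ 0.6534 -0.2604  0.05  ]
75 285 [ 0.6207 -0.2297  0.05  ]
130 135 [ 0.6298 -0.3849  0.05  ]
268 143 [ 0.5422 -0.4004  0.05  ]
115 207 [ 0.6185 -0.3094  0.05  ]
262 210 [ 0.5298 -0.3311  0.05  ]
120 160 [ 0.6287 -0.3572  0.05  ]
270 178 [ 0.5325 -0.3645  0.05  ]
forceps
[ 0.4037 -0.3312  0.008 ]
[ 0.3519 -0.2177  0.008 ]
beaker [ 0.4881 -0.1377 -0.    ]
sc box
432 182 [ 0.659  -0.2315  0.05  ]
685 285 [ 0.675  -0.4194  0.05  ]
550 430 [ 0.4984 -0.4362  0.05  ]
283 290 [ 0.4891 -0.2451  0.05  ]
480 225 [ 0.6383 -0.2878  0.05  ]
575 265 [ 0.644  -0.3585  0.05  ]
400 270 [ 0.5587 -0.2829  0.05  ]
560 205 [ 0.6982 -0.3115  0.05  ]
600 240 [ 0.6806 -0.3541  0.05  ]
sc tray
[0.5403 0.1572 0.026 ]
[0.4504 0.0945 0.026 ]
[0.3455 0.2737 0.03  ]
[0.436  0.3359 0.03  ]
f
[ 0.3511 -0.2221  0.008 ]
[ 0.4041 -0.3367  0.008 ]
bottle [ 0.7656 -0.2393  0.    ]
```

```bash
cat >> h.py <<'E'
def goal(pos,psi,s=None):
    """print shift/turn from current pose; psi = tool x heading deg, tool pointing down"""
    s=s or get_state()
    R0=R.from_quat(s['tcp_rot'])
    x=np.array([np.cos(np.radians(psi)),np.sin(np.radians(psi)),0]);z=np.array([0,0,-1.]);y=np.cross(z,x)
    Rt=R.from_matrix(np.c_[x,y,z])
    t=(R0.inv()*Rt).as_rotvec(); d=R0.inv().apply(np.array(pos)-s['eef_pos'])
    print('turn',np.round(t,3).tolist(),'shift',np.round(d,4).tolist(),'| rows>=',int(np.ceil(max(np.linalg.norm(d)/.0625,np.degrees(np.linalg.norm(t))/10.7))))
def st():
    s=get_state();M=R.from_quat(s['tcp_rot']).as_matrix()
    print('t',round(float(s['time']),2),'pos',np.round(s['eef_pos'],4),'psi',round(float(np.degrees(np.arctan2(M[1,0],M[0,0]))),2),'tilt',np.round(M[:2,2],4),'F',np.round(s['contact_force'],1),'open',round(float(s['opening']),3),'q',np.round(s['qpos'],2))
E
python3 - <<'E'
from h import *
st(); goal([.44,.1,.35],168);goal([.50,-.30,.32],180)
E
```

```text
t 0.15 pos [0.2748 0.616  0.2302] psi 155.95 tilt [-0.001  -0.0016] F [ 0.5  0.6 -0.7] open 0.996 q [ 1.    0.29  1.58 -0.    1.28 -0.15]
turn [-0.002, -0.0, -0.21] shift [-0.3611, -0.404, -0.1191] | rows>= 9
turn [-0.002, -0.001, -0.42] shift [-0.579, -0.7448, -0.0885] | rows>= 16
```

Request:
{"name": "arm_command", "arguments": {"steps": [[[0,0,0],[0,0,-0.06],1],[[0,0,-0.21],[-0.361,-0.404,-0.12],1],[[0,0,-0.21],[-0.361,-0.404,-0.12],1],[[0,0,-0.21],[-0.361,-0.404,-0.12],1],[[0,0,-0.21],[-0.361,-0.404,-0.12],1],[[0,0,-0.21],[-0.361,-0.404,-0.12],1],[[0,0,-0.21],[-0.361,-0.404,-0.12],1],[[0,0,-0.21],[-0.361,-0.404,-0.12],1],[[0,0,-0.21],[-0.361,-0.404,-0.12],1],[[0,0,-0.21],[-0.361,-0.404,-0.12],1],[[0,0,-0.21],[-0.361,-0.404,-0.12],1]]}}

```text
time: 1.52
eef_pos: [0.4405, 0.0977, 0.351]
tcp_rot: [0.107, 0.994, -0.001, -0.0]
contact_force: [-0.0, 0.2, 0.3]
opening: 1.003
```

Run:
```python
from h import *
st();snap('wrist','w1'); goal([.50,-.30,.32],180)
```

```text
t 1.52 pos [0.4405 0.0977 0.351 ] psi 167.67 tilt [-0.0007 -0.0018] F [-0.   0.2  0.3] open 1.003 q [-0.01 -0.3   1.94 -0.    1.5  -1.36]
turn [-0.001, -0.001, -0.213] shift [-0.143, -0.3774, 0.031] | rows>= 7
```

View pics/w1.png

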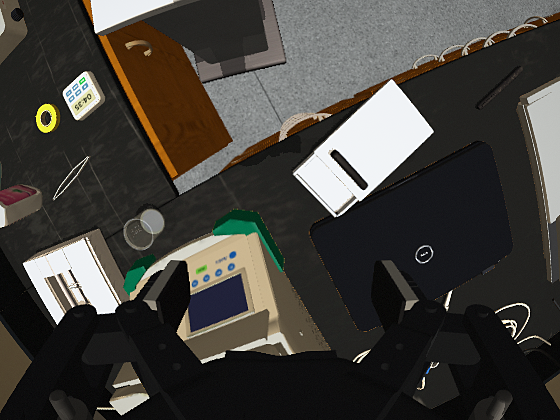

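Request:
{"name": "arm_command", "arguments": {"steps": [[[0,0,-0.213],[-0.14,-0.377,0.03],1],[[0,0,-0.213],[-0.14,-0.377,0.03],1],[[0,0,-0.213],[-0.14,-0.377,0.03],1],[[0,0,-0.213],[-0.14,-0.377,0.03],1],[[0,0,-0.213],[-0.14,-0.377,0.03],1],[[0,0,-0.213],[-0.14,-0.377,0.03],1],[[0,0,-0.213],[-0.14,-0.377,0.03],1],[[0,0,-0.213],[-0.14,-0.377,0.03],1],[[0,0,-0.213],[-0.14,-0.377,0.03],1]]}}

```text
time: 2.7
eef_pos: [0.4976, -0.2972, 0.3206]
tcp_rot: [-0.001, 1.0, 0.0, -0.001]
contact_force: [-0.2, 1.6, 0.0]
opening: 0.999
```

Run:
```python
from h import *
st();snap('wrist','w2')
```

```text
t 2.7 pos [ 0.4976 -0.2972  0.3206] psi -179.9 tilt [-0.002   0.0003] F [-0.2  1.6  0. ] open 0.999 q [-0.71  0.02  1.71 -0.    1.41 -2.29]
```

View pics/w2.png

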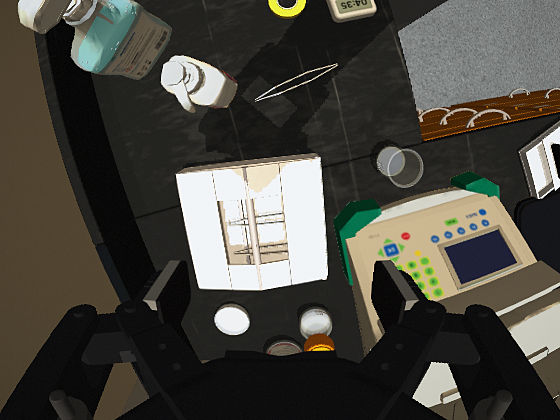

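Run:
```python
from h import *
b=load('w2')['frame'][:,:,::-1]
cv2.imwrite('pics/z5.png',cv2.resize(b[140:305,165:345],None,fx=4,fy=3.6,interpolation=cv2.INTER_CUBIC))
b=load('w1')['frame'][:,:,::-1]
cv2.imwrite('pics/z6.png',cv2.resize(b[70:225,285:445],None,fx=3.8,fy=3.8,interpolation=cv2.INTER_CUBIC))
```

```text
(no output)
```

View pics/z5.png

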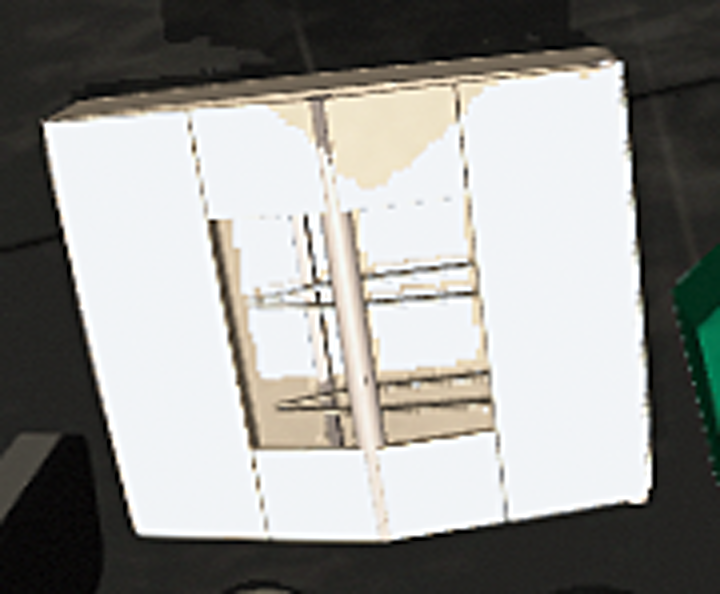

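View pics/z6.png

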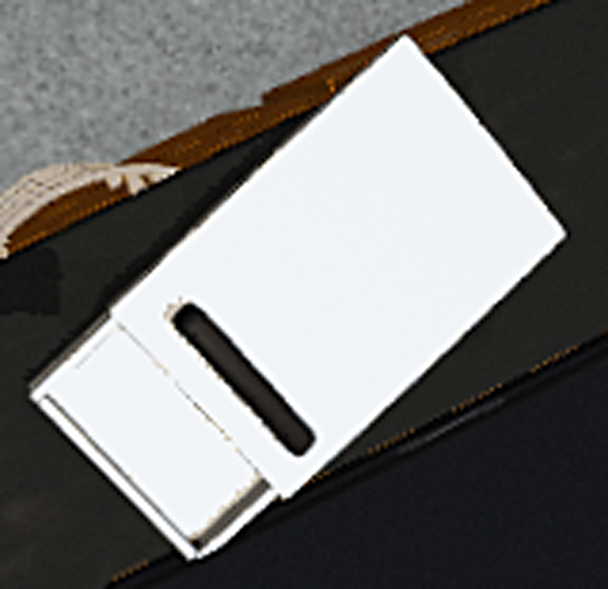

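Run:
```python
from h import *
np.set_printoptions(precision=4,suppress=True)
c=load('w2')
P=lambda zx,zy,z:onz(c,zx/4+165,zy/3.6+140,z)
L=[P(45,122,.0525),P(137,535,.0525)];Rr=[P(625,62,.0525),P(650,500,.0525)]
for n,p in zip(['nearL','farL','nearR','farR'],L+Rr):print(n,p)
ex=(L[1]-L[0]+Rr[1]-Rr[0])[:2];print('len',np.linalg.norm(L[1]-L[0]),np.linalg.norm(Rr[1]-Rr[0]),'ang',np.degrees(np.arctan2(ex[1],ex[0])))
w=[Rr[i]-L[i] for i in (0,1)];print('y widths',[np.linalg.norm(a) for a in w],[np.degrees(np.arctan2(a[1],a[0])) for a in w])
for a in [0,.05,.1,.15,.2,.25,.3]:
    z=.05+.095*np.sin(a)
    p=[P(318,100,z+.004),P(380,540,z+.004)]
    out=[]
    ey=np.array(w[0]+w[1])[:2];ey/=np.linalg.norm(ey)
    Lm=(L[0]+L[1])[:2]/2
    m=(p[0]+p[1])[:2]/2
    print(a,95*np.cos(a),1000*(m-Lm)@ey,p[0],p[1])
for n in [('f1',(475,262),(475,292),(262,300)),('f2',(490,372),(490,403),(275,405))]:
    print(n[0],[P(*q,.022) for q in n[1:]])
c=load('w1')
Q=lambda zx,zy,z:onz(c,zx/3.8+285,zy/3.8+70,z)
print('cover',[Q(405,35,.03),Q(565,235,.03),Q(112,312,.03),Q(285,498,.03)])
print('rim',[Q(35,392,.026),Q(195,558,.026)])
print('bar',[Q(180,308,.056),Q(305,450,.056)])
```

```text
nearL [ 0.4997 -0.4359  0.0525]
farL [ 0.6726 -0.4185  0.0525]
nearR [ 0.4791 -0.2454  0.0525]
farR [ 0.6539 -0.2292  0.0525]
len 0.1737603679110286 0.17556767441843943 ang 5.526168079196186
y widths [np.float64(0.19159594723896198), np.float64(0.19014818209252204)] [np.float64(96.17471787119993), np.float64(95.63505663426503)]
0 95.0 91.82124235457223 [ 0.4927 -0.3435  0.054 ] [ 0.6712 -0.3271  0.054 ]
0.05 94.88127473752179 92.44210523014885 [ 0.4919 -0.343   0.0587] [ 0.6683 -0.3268  0.0587]
0.1 94.52539570141245 93.06141627187569 [ 0.4911 -0.3424  0.0635] [ 0.6655 -0.3264  0.0635]
0.15 93.93325240392402 93.67762752467927 [ 0.4903 -0.3419  0.0682] [ 0.6626 -0.3261  0.0682]
0.2 93.10632489491796 94.28919878134434 [ 0.4895 -0.3414  0.0729] [ 0.6598 -0.3258  0.0729]
0.25 92.04668006251124 94.8946014322294 [ 0.4887 -0.3409  0.0775] [ 0.657  -0.3254  0.0775]
0.3 90.75696646693257 95.49232228599467 [ 0.488  -0.3404  0.0821] [ 0.6542 -0.3251  0.0821]
f1 [array([ 0.5631, -0.2927,  0.022 ]), array([ 0.5756, -0.2927,  0.022 ]), array([ 0.5793, -0.3698,  0.022 ])]
f2 [array([ 0.6102, -0.287 ,  0.022 ]), array([ 0.6242, -0.2869,  0.022 ]), array([ 0.6257, -0.3673,  0.022 ])]
cover [array([0.3484, 0.2817, 0.03  ]), array([0.4361, 0.3366, 0.03  ]), array([0.4331, 0.1481, 0.03  ]), array([0.5195, 0.2021, 0.03  ])]
rim [array([0.458 , 0.1132, 0.026 ]), array([0.5378, 0.1627, 0.026 ])]
bar [array([0.433 , 0.1704, 0.056 ]), array([0.4943, 0.2075, 0.056 ])]
```

Run:
```python
from h import *
from scipy.optimize import least_squares
np.set_printoptions(precision=4,suppress=True)
yaw=np.radians(5.6);ex=np.array([np.cos(yaw),np.sin(yaw),0]);ey=np.array([-ex[1],ex[0],0])
b=load('side0')['frame'][:,:,::-1].copy();a=load('scene0')['frame'][:,:,::-1].copy()
H=np.array([.5861,-.4272,.05])
for ang,col in [(0.,(0,0,255)),(.15,(0,255,0)),(.3,(255,0,0))]:
    m=H+.095*(np.cos(ang)*ey+np.sin(ang)*np.array([0,0,1]))
    for k,im,z in (('side0',b,0),('scene0',a,0)):
        c=load(k);q=[proj(c,m+s*.086*ex) for s in(-1,1)];print(k,ang,q)
```

```text
side0 0.0 [array([322.4832, 166.8442]), array([262.0677, 160.3482])]
scene0 0.0 [array([329.6396, 256.652 ]), array([367.6333, 222.8831])]
side0 0.15 [array([322.8079, 162.5567]), array([262.0407, 156.0862])]
scene0 0.15 [array([330.5728, 251.681 ]), array([368.7741, 218.2235])]
side0 0.3 [array([323.2171, 157.8587]), array([262.1633, 151.4273])]
scene0 0.3 [array([332.3515, 247.1221]), array([370.7017, 213.897 ])]
```

Run:
```python
from h import *
goal([.577,-.3346,.15],185.6)
goal([.577,-.3346,.05],185.6)
```

```text
turn [-0.0, -0.002, -0.096] shift [-0.0796, -0.0376, 0.1709] | rows>= 4
turn [-0.0, -0.002, -0.096] shift [-0.0797, -0.0376, 0.2709] | rows>= 5
```

Request:
{"name": "arm_command", "arguments": {"steps": [[[0,-0.002,-0.096],[-0.08,-0.037,0.1],-0.06],[[0,-0.002,-0.096],[-0.08,-0.037,0.14],-0.06],[[0,-0.002,-0.096],[-0.08,-0.037,0.17],-0.06],[[0,-0.002,-0.096],[-0.08,-0.037,0.17],-0.06],[[0,-0.002,-0.096],[-0.08,-0.037,0.17],-0.06],[[0,-0.002,-0.096],[-0.08,-0.037,0.17],-0.06]]}}

```text
time: 3.5
eef_pos: [0.5789, -0.3346, 0.1553]
tcp_rot: [-0.049, 0.999, -0.002, 0.003]
contact_force: [-0.2, 0.3, 0.2]
opening: 0.468
```

Run:
```python
from h import *
st();snap('wrist','w3');snap('side','s3')
goal([.577,-.3346,.05],185.6)
```

```text
t 3.5 pos [ 0.5789 -0.3346  0.1553] psi -174.34 tilt [ 0.0056 -0.0044] F [-0.2  0.3  0.2] open 0.468 q [-0.68  0.34  1.66  0.    1.14 -2.35]
turn [-0.004, 0.005, 0.001] shift [0.002, 0.0007, 0.1048] | rows>= 2
```

View pics/w3.png

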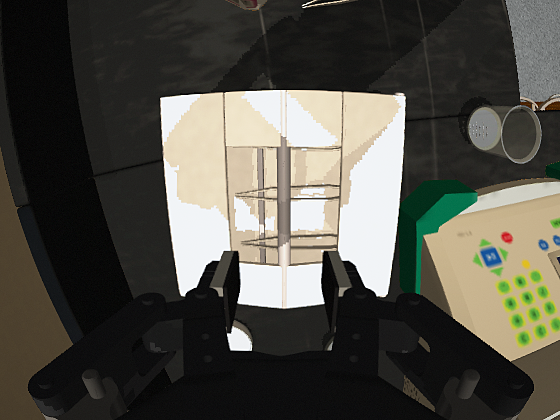

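View pics/s3.png

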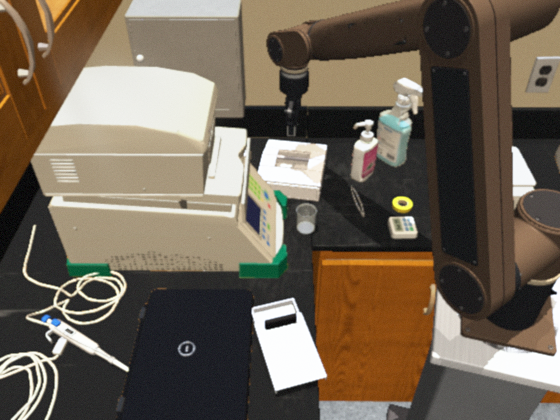

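Request:
{"name": "arm_command", "arguments": {"steps": [[[-0.004,0.005,0],[0.002,0,0.05],-0.06],[[-0.004,0.005,0],[0.002,0,0.09],-0.06],[[-0.004,0.005,0],[0.002,0,0.104],-0.06],[[-0.004,0.005,0],[0.002,0,0.104],-0.06],[[-0.004,0.005,0],[0.002,0,0.104],-1],[[-0.004,0.005,0],[0.002,0,0.104],-1],[[-0.004,0.005,0],[0.002,0,0.104],-1],[[-0.004,0.005,0],[0.002,0,0.104],-1]], "force": 40}}

```text
time: 4.6
eef_pos: [0.5781, -0.3327, 0.0524]
tcp_rot: [-0.049, 0.999, 0.002, 0.0]
contact_force: [0.7, 7.9, 2.4]
opening: 0.101
```

Run:
```python
from h import *
st();snap('wrist','w4')
```

```text
t 4.6 pos [ 0.5781 -0.3327  0.0524] psi -174.37 tilt [0.0007 0.0041] F [0.7 7.9 2.4] open 0.101 q [-0.68  0.46  1.7   0.    0.98 -2.35]
```

View pics/w4.png

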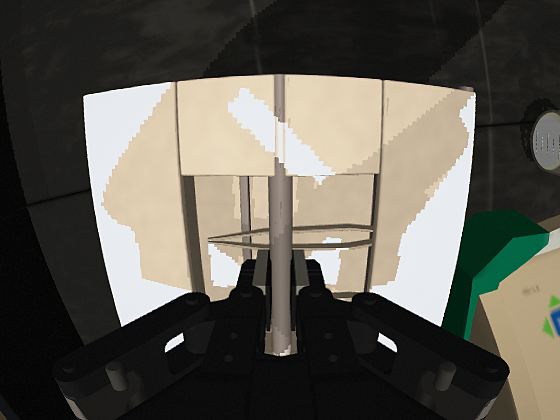

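Request:
{"name": "arm_command", "arguments": {"steps": [[[0,0,0],[0,-0.002,-0.009],-1],[[0,0,0],[0,-0.006,-0.018],-1],[[0,0,0],[0,-0.01,-0.027],-1],[[0,0,0],[0,-0.015,-0.035],-1],[[0,0,0],[0,-0.021,-0.042],-1],[[0,0,0],[0,-0.027,-0.049],-1],[[0,0,0],[0,-0.034,-0.0555],-1],[[0,0,0],[0,-0.042,-0.061],-1],[[0,0,0],[0,-0.042,-0.061],-1]]}}

```text
time: 5.78
eef_pos: [0.5824, -0.3716, 0.1185]
tcp_rot: [-0.049, 0.999, 0.006, -0.0]
contact_force: [-6.2, 13.9, 13.2]
opening: 0.095
```

Run:
```python
from h import *
st();snap('side','s5')
b=load('s5')['frame'][:,:,::-1]
cv2.imwrite('pics/z7.png',cv2.resize(b[50:250,230:400],None,fx=3,fy=3,interpolation=cv2.INTER_CUBIC))
```

```text
t 5.78 pos [ 0.5824 -0.3716  0.1185] psi -174.38 tilt [-0.0015  0.0124] F [-6.2 13.9 13.2] open 0.095 q [-0.72  0.43  1.61  0.01  1.11 -2.39]
```

View pics/z7.png

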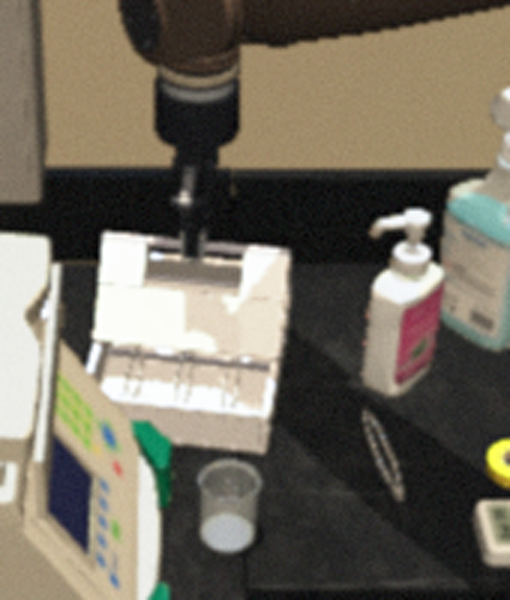

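Request:
{"name": "arm_command", "arguments": {"steps": [[[0,0,0],[0,-0.005,-0.0034],-1],[[0,0,0],[0,-0.01,-0.006],-1],[[0,0,0],[0,-0.015,-0.0085],-1],[[0,0,0],[0,-0.02,-0.0105],-1],[[0,0,0],[0,-0.025,-0.0122],-1],[[0,0,0],[0,-0.03,-0.0137],-1],[[0,0,0],[0,-0.035,-0.0148],-1],[[0,0,0],[0,-0.038,-0.0153],-1],[[0,0,0],[0,-0.038,-0.0153],-1],[[0,0,0],[0,-0.038,-0.0153],-1]]}}

```text
time: 7.08
eef_pos: [0.5861, -0.4072, 0.1361]
tcp_rot: [-0.049, 0.999, 0.01, -0.001]
contact_force: [-3.6, 11.2, 7.3]
opening: 0.1
```

Run:
```python
from h import *
st();snap('side','s6')
b=load('s6')['frame'][:,:,::-1]
cv2.imwrite('pics/z8.png',cv2.resize(b[50:250,230:400],None,fx=3,fy=3,interpolation=cv2.INTER_CUBIC))
```

```text
t 7.08 pos [ 0.5861 -0.4072  0.1361] psi -174.38 tilt [-0.0033  0.0189] F [-3.6 11.2  7.3] open 0.1 q [-0.75  0.46  1.53  0.01  1.17 -2.43]
```

View pics/z8.png

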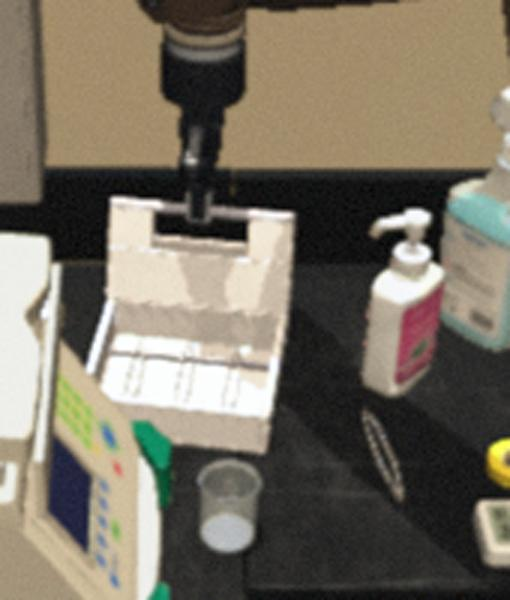

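Request:
{"name": "arm_command", "arguments": {"steps": [[[0,0,0],[0,-0.004,-0.0008],-1],[[0,0,0],[0,-0.008,-0.001],-1],[[0,0,0],[0,-0.012,-0.001],-1],[[0,0,0],[0,-0.012,-0.001],-1]]}}

```text
time: 7.62
eef_pos: [0.586, -0.4075, 0.1362]
tcp_rot: [-0.049, 0.998, 0.024, -0.006]
contact_force: [-5.6, 29.3, 7.6]
opening: 0.097
```

Run:
```python
from h import *
st()
```

```text
t 7.62 pos [ 0.586  -0.4075  0.1362] psi -174.33 tilt [-0.0137  0.0475] F [-5.6 29.3  7.6] open 0.097 q [-0.76  0.47  1.52  0.03  1.2  -2.44]
```

Run:
```python
from h import *
goal([.586,-.4075,.1362],185.6)
```

```text
turn [0.049, -0.009, 0.001] shift [0.0, 0.0, -0.0] | rows>= 1
```

Request:
{"name": "arm_command", "arguments": {"steps": [[[0.045,-0.009,0],[0,0,0],-1],[[0.045,-0.009,0],[0,0,0],-1],[[0.045,-0.009,0],[0,0,0],-0.1],[[0.045,-0.009,0],[0,0,0],-0.1],[[0.045,-0.009,0],[0,0,0],-0.1],[[0.045,-0.009,0],[0,0,-0.03],-0.1],[[0.045,-0.009,0],[0,0,-0.08],-0.1],[[0.045,-0.009,0],[0,0,-0.12],-0.1],[[0.045,-0.009,0],[0,0,-0.12],-0.1]]}}

```text
time: 8.75
eef_pos: [0.5893, -0.4155, 0.2627]
tcp_rot: [-0.049, 0.999, -0.002, 0.004]
contact_force: [0.9, 0.4, 0.2]
opening: 0.454
```

Run:
```python
from h import *
st();goal([.44,-.30,.30],180);goal([.44,-.05,.30],190);snap('side','s7')
b=load('s7')['frame'][:,:,::-1]
cv2.imwrite('pics/z8.png',cv2.resize(b[50:250,230:400],None,fx=3,fy=3,interpolation=cv2.INTER_CUBIC))
```

```text
t 8.75 pos [ 0.5893 -0.4155  0.2627] psi -174.38 tilt [ 0.0077 -0.0043] F [0.9 0.4 0.2] open 0.454 q [-0.76  0.36  1.42  0.    1.35 -2.42]
turn [-0.005, 0.007, 0.098] shift [0.137, 0.1294, -0.0389] | rows>= 4
turn [-0.005, 0.007, -0.076] shift [0.1125, 0.3782, -0.04] | rows>= 7
```

View pics/z8.png

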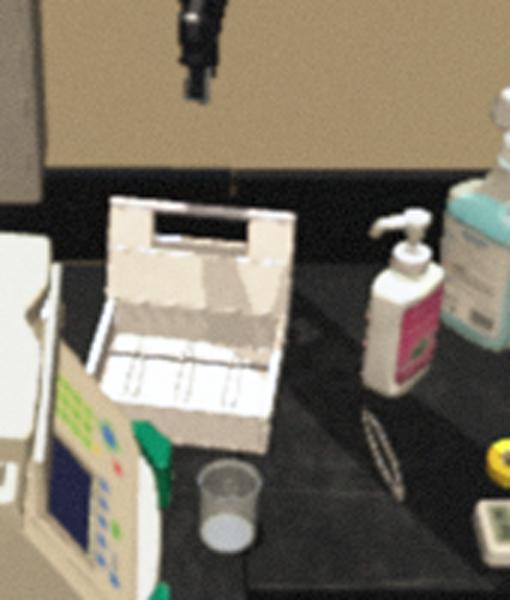

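Run:
```python
from h import *
goal([.48,-.30,.30],185)
```

```text
turn [-0.001, 0.004, 0.011] shift [0.0965, 0.1245, -0.0413] | rows>= 3
```

Request:
{"name": "arm_command", "arguments": {"steps": [[[-0.001,0.004,0.01],[0.0965,0.1245,-0.041],0],[[-0.001,0.004,0.01],[0.0965,0.1245,-0.041],0],[[-0.001,0.004,0.01],[0.0965,0.1245,-0.041],0],[[-0.001,0.004,0.01],[0.0965,0.1245,-0.041],0],[[-0.001,0.004,0.01],[0.0965,0.1245,-0.041],0]]}}

```text
time: 9.43
eef_pos: [0.4799, -0.3002, 0.2984]
tcp_rot: [-0.044, 0.999, 0.001, -0.001]
contact_force: [0.9, -0.0, -0.4]
opening: 0.498
```

Run:
```python
from h import *
st();snap('wrist','w5')
b=load('w5')['frame'][:,:,::-1]
cv2.imwrite('pics/z9.png',cv2.resize(b[30:300,150:450],None,fx=2.6,fy=2.2,interpolation=cv2.INTER_CUBIC))
goal([.45,-.03,.30],197);goal([.4655,.19,.15],212)
```

```text
t 9.43 pos [ 0.4799 -0.3002  0.2984] psi -174.96 tilt [-0.0015  0.0011] F [ 0.9 -0.  -0.4] open 0.498 q [-0.74  0.    1.77 -0.    1.37 -2.4 ]
turn [0.002, -0.002, -0.209] shift [0.0062, 0.2721, -0.0013] | rows>= 5
turn [0.002, -0.001, -0.471] shift [-0.0288, 0.4896, 0.149] | rows>= 9
```

View pics/z9.png

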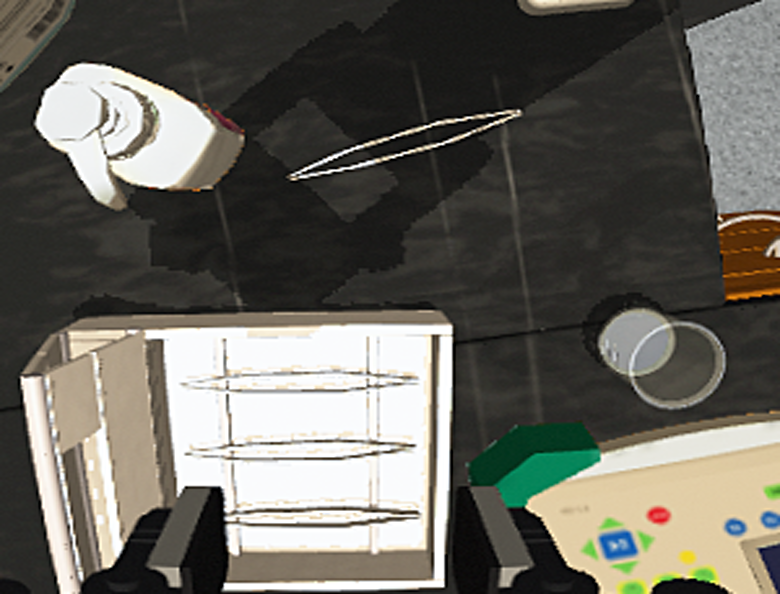

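Run:
```python
from h import *
np.set_printoptions(precision=4,suppress=True)
c=load('w5')
P=lambda q,z:onz(c,q[0]/2.6+150,q[1]/2.2+30,z)
for n,a,b,z in [('near',(182,384),(418,381),.018),('mid',(187,453),(416,447),.018),('far',(160,523),(418,515),.018),('f4',(290,178),(521,113),.004)]:
    A,B=P(a,z),P(b,z);d=B-A;print(n,(A+B)/2,np.linalg.norm(d),np.degrees(np.arctan2(d[1],d[0])),A,B)
```

```text
near [ 0.5287 -0.3168  0.018 ] 0.12398493846853548 95.85496375493344 [ 0.535  -0.3785  0.018 ] [ 0.5224 -0.2551  0.018 ]
mid [ 0.5734 -0.3128  0.018 ] 0.12414152084679245 97.03007306214495 [ 0.581  -0.3744  0.018 ] [ 0.5658 -0.2511  0.018 ]
far [ 0.6236 -0.3166  0.018 ] 0.14614483557231012 97.7840175712484 [ 0.6335 -0.389   0.018 ] [ 0.6137 -0.2442  0.018 ]
f4 [ 0.3789 -0.2746  0.004 ] 0.12595630901357327 114.64103305684947 [ 0.4052 -0.3318  0.004 ] [ 0.3527 -0.2174  0.004 ]
```

Request:
{"name": "arm_command", "arguments": {"steps": [[[0.002,-0.002,-0.209],[0.006,0.272,0],0],[[0.002,-0.002,-0.209],[0.006,0.272,0],0],[[0.002,-0.002,-0.209],[0.006,0.272,0],0],[[0.002,-0.002,-0.209],[0.006,0.272,0],0],[[0.002,-0.001,-0.47],[-0.029,0.49,0.09],0],[[0.002,-0.001,-0.47],[-0.029,0.49,0.12],0],[[0.002,-0.001,-0.47],[-0.029,0.49,0.149],0],[[0.002,-0.001,-0.47],[-0.029,0.49,0.149],0],[[0.002,-0.001,-0.47],[-0.029,0.49,0.149],0],[[0.002,-0.001,-0.47],[-0.029,0.49,0.149],-0.2],[[0.002,-0.001,-0.47],[-0.029,0.49,0.149],-0.2]]}}

```text
time: 10.85
eef_pos: [0.4665, 0.1898, 0.15]
tcp_rot: [-0.275, 0.961, -0.0, -0.0]
contact_force: [0.7, 0.7, -0.7]
opening: 0.399
```

Run:
```python
from h import *
st();snap('wrist','w6')
goal([.4655,.19,.034],212)
```

```text
t 10.85 pos [0.4665 0.1898 0.15  ] psi -148.05 tilt [-0.0003 -0.0007] F [ 0.7  0.7 -0.7] open 0.399 q [ 0.19 -0.01  2.06 -0.    1.09 -1.94]
turn [-0.001, 0.001, -0.002] shift [0.001, 0.0012, 0.1167] | rows>= 2
```

View pics/w6.png

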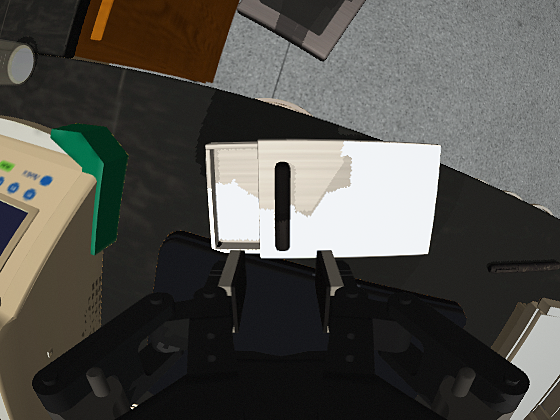

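Request:
{"name": "arm_command", "arguments": {"steps": [[[-0.001,0.001,0],[0.001,0.001,0.05],-0.3],[[-0.001,0.001,0],[0.001,0.001,0.09],-0.3],[[-0.001,0.001,0],[0.001,0.001,0.116],-0.3],[[-0.001,0.001,0],[0.001,0.001,0.116],-0.3],[[-0.001,0.001,0],[0.001,0.001,0.116],-1],[[-0.001,0.001,0],[0.001,0.001,0.116],-1],[[-0.001,0.001,0],[0.001,0.001,0.116],-1],[[-0.001,0.001,0],[0.001,0.001,0.116],-1]]}}

```text
time: 11.9
eef_pos: [0.467, 0.1898, 0.0366]
tcp_rot: [-0.275, 0.961, -0.001, 0.001]
contact_force: [-1.6, -2.8, 6.6]
opening: 0.127
```

Run:
```python
from h import *
st();goal([.4655,.19,.034],212)
```

```text
t 11.9 pos [0.467  0.1898 0.0366] psi -148.06 tilt [ 0.0027 -0.0003] F [-1.6 -2.8  6.6] open 0.127 q [ 0.18  0.17  2.12 -0.    0.85 -1.94]
turn [-0.002, 0.002, -0.001] shift [0.0012, 0.001, 0.0026] | rows>= 1
```

Request:
{"name": "arm_command", "arguments": {"steps": [[[0,0,0],[0,0.01,-0.001],-1],[[0,0,0],[0,0.02,-0.001],-1],[[0,0,0],[0,0.03,-0.001],-1],[[0,0,0],[0,0.04,-0.001],-1],[[0,0,0],[0,0.05,-0.001],-1],[[0,0,0],[0,0.06,-0.001],-1],[[0,0,0],[0,0.07,-0.001],-1],[[0,0,0],[0,0.08,-0.001],-1],[[0,0,0],[0,0.09,-0.001],-1],[[0,0,0],[0,0.1,-0.001],-1],[[0,0,0],[0,0.107,-0.001],-1],[[0,0,0],[0,0.11,-0.001],-1]]}}

```text
time: 13.4
eef_pos: [0.4105, 0.2799, 0.0369]
tcp_rot: [-0.278, 0.961, -0.006, 0.002]
contact_force: [16.2, -21.9, -13.3]
opening: 0.129
```

Run:
```python
from h import *
st()
```

```text
t 13.4 pos [0.4105 0.2799 0.0369] psi -147.76 tilt [ 0.0076 -0.0098] F [ 16.2 -21.9 -13.3] open 0.129 q [ 0.4   0.16  2.13 -0.02  0.85 -1.72]
```

Request:
{"name": "arm_command", "arguments": {"steps": [[[0,0,0],[0,0,0],-1],[[0,0,0],[0,-0.001,0],-1],[[0,0,0],[0,-0.001,0],-0.4],[[0,0,0],[0,-0.001,0],-0.4],[[0,0,0],[0,-0.001,0],-0.4],[[0,0,0],[0,-0.001,-0.05],0],[[0,0,0],[0,-0.03,-0.11],0],[[0,0,0],[0,-0.08,-0.17],0],[[0,0,0],[0,-0.08,-0.17],0],[[0,0,0],[0,-0.08,-0.17],0]]}}

```text
time: 14.65
eef_pos: [0.4524, 0.2137, 0.2086]
tcp_rot: [-0.277, 0.961, -0.006, 0.003]
contact_force: [-0.7, 0.2, -0.5]
opening: 0.5
```

Run:
```python
from h import *
st();snap('wrist','w7')
b=load('w7')['frame'][:,:,::-1]
cv2.imwrite('pics/z10.png',cv2.resize(b[80:280,180:440],None,fx=3,fy=3,interpolation=cv2.INTER_CUBIC))
```

```text
t 14.65 pos [0.4524 0.2137 0.2086] psi -147.84 tilt [ 0.0091 -0.0091] F [-0.7  0.2 -0.5] open 0.5 q [ 0.24 -0.09  2.02 -0.01  1.2  -1.88]
```

View pics/z10.png

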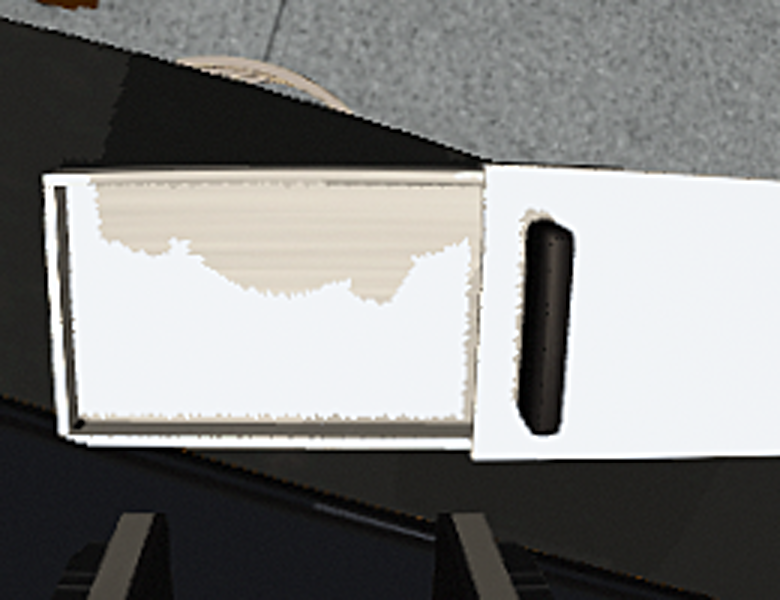

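Run:
```python
from h import *
np.set_printoptions(precision=4,suppress=True)
c=load('w7')
P=lambda q,z:onz(c,q[0]/3+180,q[1]/3+80,z)[:2]
a,b=P((44,175),.026),P((62,441),.026); e,f=P((485,165),.03),P((472,460),.03);g,h=P((548,214),.056),P((545,433),.056)
for n,p,q in(('rim',a,b),('cov',e,f),('bar',g,h)):
    d=q-p;print(n,p,q,'mid',(p+q)/2,np.linalg.norm(d),np.degrees(np.arctan2(d[1],d[0])))
d=(e+f-a-b)/2;print(np.linalg.norm(d),np.degrees(np.arctan2(d[1],d[0])))
for t in (31.5,32,32.5):
    ey=np.array([-np.sin(np.radians(t)),np.cos(np.radians(t))]);print(t,(a+b)/2+.079*ey,(e+f)/2-.07*ey,(g+h)/2-.09*ey)
```

```text
rim [0.458  0.1114] [0.5391 0.163 ] mid [0.4986 0.1372] 0.09612022773884936 32.46074229602299
cov [0.3766 0.2355] [0.4645 0.2909] mid [0.4206 0.2632] 0.10393009575136888 32.18965528061247
bar [0.379  0.2557] [0.4377 0.2968] mid [0.4084 0.2762] 0.07171628341744167 35.0216829512862
0.14817054245468095 121.7666120616221
31.5 [0.4573 0.2046] [0.4571 0.2035] [0.4554 0.1995]
32 [0.4567 0.2042] [0.4577 0.2038] [0.4561 0.1999]
32.5 [0.4561 0.2038] [0.4582 0.2041] [0.4567 0.2003]
```

Run:
```python
from h import *
np.set_printoptions(precision=4,suppress=True)
c=load('w6')
b=c['frame'][:,:,::-1]
cv2.imwrite('pics/z11.png',cv2.resize(np.clip(b[235:345,200:360].astype(float)*2.2,0,255).astype(np.uint8),None,fx=4.8,fy=4.8,interpolation=cv2.INTER_CUBIC))
M=np.array(c['mount']);t=dict(c);t['position']=M[:3,3];t['rotation']=M[:3,:3]
for y in (-.017,.017,.0245,.0315,-.0245,-.0315):
  for x in (-.011,.011):
    for z in (-.007,):
      print(y,x,z,(proj(t,[x,y,z])-[200,235])*4.8)
```

```text
-0.017 -0.011 -0.007 [215.6239 287.7112]
-0.017 0.011 -0.007 [205.1509  93.9222]
0.017 -0.011 -0.007 [549.3185 287.6864]
0.017 0.011 -0.007 [559.092   93.8194]
0.0245 -0.011 -0.007 [622.0134 285.9927]
0.0245 0.011 -0.007 [636.0669  92.762 ]
0.0315 -0.011 -0.007 [688.9656 283.8945]
0.0315 0.011 -0.007 [706.8346  91.461 ]
-0.0245 -0.011 -0.007 [143.0263 286.0307]
-0.0245 0.011 -0.007 [128.294   92.9112]
-0.0315 -0.011 -0.007 [ 76.1935 283.947 ]
-0.0315 0.011 -0.007 [57.6703 91.6544]
```

View pics/z11.png

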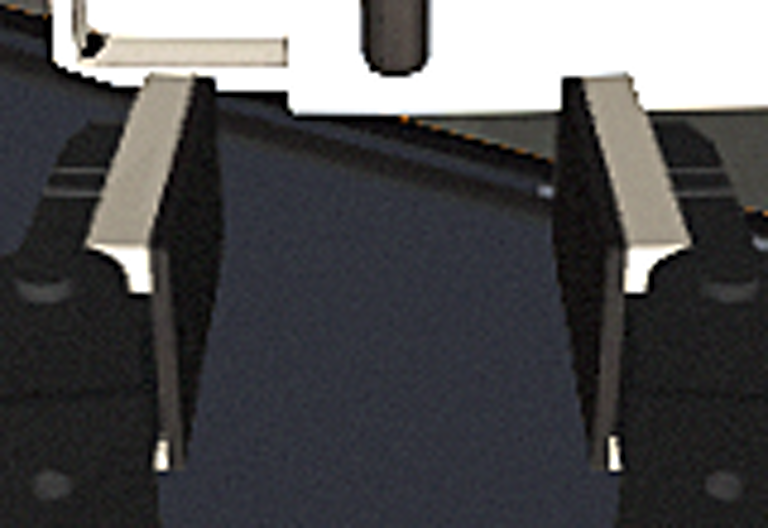

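Run:
```python
from h import *
np.set_printoptions(precision=1,suppress=True)
c=load('w6')
M=np.array(c['mount']);t=dict(c);t['position']=M[:3,3];t['rotation']=M[:3,:3]
for z in (0,-.005,-.01,-.015,-.02,-.03,-.04,-.05):
    print(z,[(proj(t,[.011,y,z])-[200,235])*4.8 for y in (-.017,-.021,-.025,-.029)])
```

```text
0 [array([212.6,  64.5]), array([173.2,  64.1]), array([134. ,  63.6]), array([95.1, 63.1])]
-0.005 [array([207.3,  85.3]), array([166.7,  84.8]), array([126.4,  84.2]), array([86.4, 83.6])]
-0.01 [array([201.8, 107.3]), array([159.9, 106.8]), array([118.3, 106.1]), array([ 77.2, 105.3])]
-0.015 [array([195.9, 130.7]), array([152.7, 130.1]), array([109.9, 129.3]), array([ 67.4, 128.4])]
-0.02 [array([189.6, 155.6]), array([145. , 154.9]), array([100.9, 154. ]), array([ 57.1, 153. ])]
-0.03 [array([175.9, 210.5]), array([128.3, 209.5]), array([ 81.2, 208.3]), array([ 34.6, 206.9])]
-0.04 [array([160.3, 273.2]), array([109.4, 271.8]), array([ 59. , 270.2]), array([  9.3, 268.2])]
-0.05 [array([142.7, 345.2]), array([ 87.9, 343.3]), array([ 33.8, 341.1]), array([-19.5, 338.5])]
```

Run:
```python
from h import *
np.set_printoptions(precision=3,suppress=True)
s=load('scene0')
for q in [(400,170),(345,225),(355,205),(255,260)]: print(q,onz(s,q[0]/3.7+220,q[1]/3.7+160,0.02))
c=load('w5')
for q in [(470,465),(520,425),(600,430),(510,505)]: print(q,onz(c,q[0]/2.6+150,q[1]/2.2+30,.03))
goal([.44,-.04,.28],150);goal([.44,-.24,.25],110);goal([.5287,-.3168,.14],95.7)
```

```text
(400, 170) [ 0.696 -0.176  0.02 ]
(345, 225) [ 0.609 -0.196  0.02 ]
(355, 205) [ 0.634 -0.184  0.02 ]
(255, 260) [ 0.532 -0.181  0.02 ]
(470, 465) [ 0.571 -0.223  0.03 ]
(520, 425) [ 0.542 -0.2    0.03 ]
(600, 430) [ 0.542 -0.155  0.03 ]
(510, 505) [ 0.597 -0.196  0.03 ]
turn [-0.01, 0.006, 1.086] shift [0.1448, -0.2097, -0.0708] | rows>= 6
turn [-0.009, 0.01, 1.784] shift [0.2513, -0.3786, -0.0389] | rows>= 10
turn [-0.008, 0.011, 2.033] shift [0.2172, -0.4896, 0.0724] | rows>= 11
```

Request:
{"name": "arm_command", "arguments": {"steps": [[[-0.01,0.006,0.2],[0.03,-0.04,-0.05],-0.3],[[-0.01,0.006,0.55],[0.07,-0.1,-0.07],-0.3],[[-0.01,0.006,0.75],[0.11,-0.15,-0.07],-0.3],[[-0.01,0.006,1.086],[0.145,-0.21,-0.07],-0.3],[[-0.01,0.006,1.086],[0.145,-0.21,-0.07],-0.3],[[-0.01,0.006,1.086],[0.145,-0.21,-0.07],-0.3],[[-0.01,0.008,1.4],[0.2,-0.295,-0.055],-0.3],[[-0.01,0.01,1.6],[0.25,-0.379,-0.04],-0.3],[[-0.01,0.01,1.784],[0.25,-0.379,-0.04],-0.3],[[-0.01,0.01,1.784],[0.25,-0.379,-0.04],-0.3]]}}

```text
time: 15.95
eef_pos: [0.44, -0.2407, 0.2467]
tcp_rot: [0.577, 0.817, 0.001, -0.004]
contact_force: [-0.5, -0.2, -0.3]
opening: 0.349
```

Run:
```python
from h import *
st();goal([.5287,-.3168,.12],95.7)
```

```text
t 15.95 pos [ 0.44   -0.2407  0.2467] psi 109.56 tilt [-0.0058  0.0061] F [-0.5 -0.2 -0.3] open 0.349 q [-0.7  -0.11  1.97  0.    1.29 -1.05]
turn [-0.004, -0.007, 0.242] shift [-0.1024, 0.0586, 0.1257] | rows>= 3
```

Request:
{"name": "arm_command", "arguments": {"steps": [[[-0.004,-0.007,0.242],[-0.102,0.0585,0.05],-0.3],[[-0.004,-0.007,0.242],[-0.102,0.0585,0.09],-0.3],[[-0.004,-0.007,0.242],[-0.102,0.0585,0.126],-0.3],[[-0.004,-0.007,0.242],[-0.102,0.0585,0.126],-0.3],[[-0.004,-0.007,0.242],[-0.102,0.0585,0.126],-0.3]]}}

```text
time: 16.58
eef_pos: [0.5284, -0.3152, 0.1193]
tcp_rot: [0.671, 0.742, 0.0, -0.001]
contact_force: [0.8, 0.2, 1.2]
opening: 0.349
```

Run:
```python
from h import *
st();goal([.5287,-.3168,.013],95.7);snap('wrist','w8')
```

```text
t 16.57 pos [ 0.5284 -0.3152  0.1193] psi 95.76 tilt [-0.0018  0.0016] F [0.8 0.2 1.2] open 0.349 q [-0.7   0.27  1.81  0.    1.06 -0.8 ]
turn [-0.002, -0.002, 0.001] shift [-0.0019, 0.0003, 0.1063] | rows>= 2
```

View pics/w8.png

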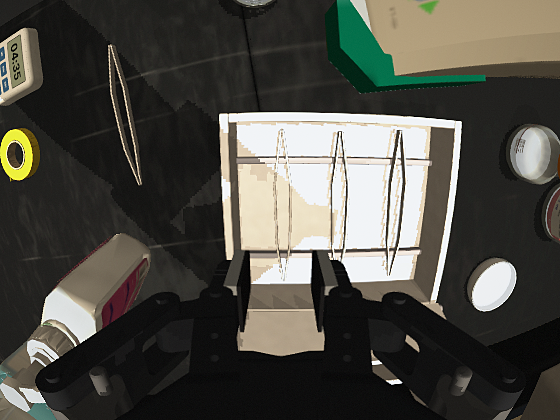

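Run:
```python
from h import *
np.set_printoptions(precision=4,suppress=True)
c=load('w8')
for n,a,b,z in [('near',(281,129),(283,280),.018),('mid',(340,130),(338,277),.018),('far',(400,128),(391,276),.018),('f4',(110,44),(140,184),.004)]:
    A,B=onz(c,*a,z),onz(c,*b,z);d=A-B;print(n,(A+B)/2,np.linalg.norm(d),np.degrees(np.arctan2(d[1],d[0])))
```

```text
near [ 0.5283 -0.3174  0.018 ] 0.1255977149029598 96.5300703626509
mid [ 0.5738 -0.3118  0.018 ] 0.12331943175222689 97.89678713532076
far [ 0.6218 -0.3056  0.018 ] 0.1279652864065142 97.96892680344867
f4 [ 0.3857 -0.25    0.004 ] 0.1272292706572054 106.77214092117896
```

Request:
{"name": "arm_command", "arguments": {"steps": [[[-0.002,-0.002,0],[-0.002,0,0.05],-0.3],[[-0.002,-0.002,0],[-0.002,0,0.085],-0.3],[[-0.002,-0.002,0],[-0.002,0,0.107],-0.3],[[-0.002,-0.002,0],[-0.002,0,0.107],-0.3],[[-0.002,-0.002,0],[-0.002,0,0.107],-1],[[-0.002,-0.002,0],[-0.002,0,0.107],-1],[[-0.002,-0.002,0],[-0.002,0,0.107],-1],[[-0.002,-0.002,0],[-0.002,0,0.107],-1]], "force": 30}}

```text
time: 17.62
eef_pos: [0.531, -0.3192, 0.0168]
tcp_rot: [0.671, 0.742, 0.0, 0.004]
contact_force: [-0.1, 1.2, 6.5]
opening: 0.139
```

Run:
```python
from h import *
st()
```

```text
t 17.62 pos [ 0.531  -0.3192  0.0168] psi 95.75 tilt [ 0.0066 -0.0053] F [-0.1  1.2  6.5] open 0.139 q [-0.7   0.42  1.84  0.    0.88 -0.81]
```

Request:
{"name": "arm_command", "arguments": {"steps": [[[0,0,0],[0,0,-0.02],-1],[[0,0,0],[0,0,-0.05],-1],[[0,0,0],[0,0,-0.09],-1],[[0,0,0],[0,0,-0.13],-1],[[0,0,0],[0,0,-0.13],-1]]}}

```text
time: 18.25
eef_pos: [0.5324, -0.3204, 0.1529]
tcp_rot: [0.671, 0.742, 0.0, 0.009]
contact_force: [0.2, 0.0, -0.8]
opening: 0.141
```

Run:
```python
from h import *
st();snap('wrist','w9');goal([.44,-.24,.24],105);goal([.44,-.04,.25],112);goal([.464,.217,.15],122)
c=load('w9')
for n,a,b,z in [('f4',(110,44),(140,184),.004)]:pass
```

```text
t 18.25 pos [ 0.5324 -0.3204  0.1529] psi 95.75 tilt [ 0.0145 -0.012 ] F [ 0.2  0.  -0.8] open 0.141 q [-0.7   0.23  1.79  0.    1.1  -0.81]
turn [0.009, 0.011, -0.161] shift [0.0872, -0.0818, -0.0917] | rows>= 3
turn [0.008, 0.011, -0.283] shift [0.2861, -0.0617, -0.1034] | rows>= 5
turn [0.007, 0.012, -0.458] shift [0.5404, -0.013, -0.0055] | rows>= 9
```

View pics/w9.png

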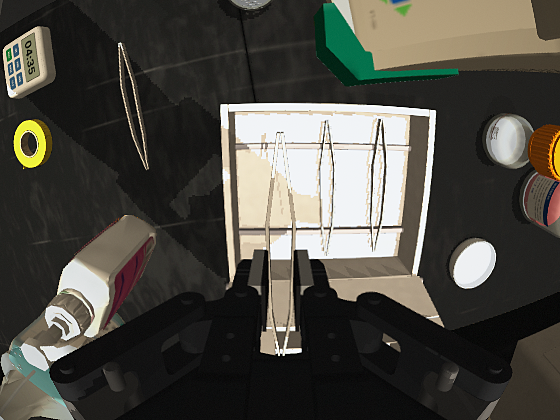

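Request:
{"name": "arm_command", "arguments": {"steps": [[[0.009,0.011,-0.161],[0.04,-0.05,-0.05],-1],[[0.009,0.011,-0.161],[0.087,-0.082,-0.09],-1],[[0.009,0.011,-0.161],[0.087,-0.082,-0.09],-1],[[0.008,0.011,-0.2],[0.14,-0.075,-0.1],-1],[[0.008,0.011,-0.24],[0.2,-0.07,-0.1],-1],[[0.008,0.011,-0.283],[0.286,-0.062,-0.103],-1],[[0.008,0.011,-0.32],[0.33,-0.05,-0.09],-1],[[0.007,0.012,-0.4],[0.39,-0.035,-0.06],-1],[[0.007,0.012,-0.458],[0.44,-0.025,-0.04],-1],[[0.007,0.012,-0.458],[0.5,-0.015,-0.02],-1],[[0.007,0.012,-0.458],[0.54,-0.013,-0.005],-1],[[0.007,0.012,-0.458],[0.54,-0.013,-0.005],-1]]}}

```text
time: 19.8
eef_pos: [0.4611, 0.2186, 0.146]
tcp_rot: [0.483, 0.876, -0.002, -0.003]
contact_force: [-0.0, -0.5, -0.9]
opening: 0.137
```

```bash
cat >> h.py <<'E'
TC=np.array([.457,.204]);TX=np.array([np.cos(np.radians(32)),np.sin(np.radians(32))]);TY=np.array([-TX[1],TX[0]])
def tray(x,y,z): p=TC+x*TX+y*TY; return [p[0],p[1],z]
E
python3 - <<'E'
from h import *
st();snap('wrist','w10');goal(tray(.022,-.008,.06),122);goal(tray(.022,-.008,.012),122)
E
```

```text
t 19.8 pos [0.4611 0.2186 0.146 ] psi 122.27 tilt [-0.0068 -0.0012] F [-0.  -0.5 -0.9] open 0.137 q [ 0.24  0.01  2.05  0.    1.09 -0.32]
turn [-0.005, -0.001, 0.003] shift [-0.0167, 0.011, 0.0871] | rows>= 2
turn [-0.005, -0.001, 0.003] shift [-0.0168, 0.0112, 0.1351] | rows>= 3
```

View pics/w10.png

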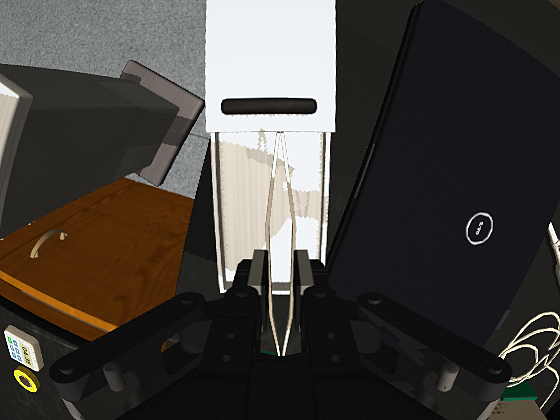

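Request:
{"name": "arm_command", "arguments": {"steps": [[[-0.005,-0.001,0.003],[-0.017,0.011,0.05],-1],[[-0.005,-0.001,0.003],[-0.017,0.011,0.087],-1],[[-0.005,-0.001,0.003],[-0.017,0.011,0.105],-1],[[-0.005,-0.001,0.003],[-0.017,0.011,0.118],-1],[[-0.005,-0.001,0.003],[-0.017,0.011,0.128],-1],[[-0.005,-0.001,0.003],[-0.017,0.011,0.133],-1],[[-0.005,-0.001,0.003],[-0.017,0.011,0.133],-1]]}}

```text
time: 20.72
eef_pos: [0.4801, 0.2087, 0.0144]
tcp_rot: [0.485, 0.875, 0.0, 0.0]
contact_force: [-0.2, 0.8, 1.2]
opening: 0.139
```

Run:
```python
from h import *
st();goal(tray(.022,-.008,.012),122)
```

```text
t 20.73 pos [0.4801 0.2087 0.0144] psi 122.02 tilt [0.0007 0.0006] F [-0.2  0.8  1.2] open 0.139 q [ 0.22  0.25  2.07  0.    0.82 -0.34]
turn [0.001, -0.0, 0.0] shift [0.0002, -0.0001, 0.0024] | rows>= 1
```

Request:
{"name": "arm_command", "arguments": {"steps": [[[0,0,0],[0,0,0.003],-1],[[0,0,0],[0,0,0.003],-1],[[0,0,0],[0,0,0.003],-0.55],[[0,0,0],[0,0,0.003],-0.55],[[0,0,0],[0,0,0.003],-0.55],[[0,0,0],[0,0,-0.03],-0.55],[[0,0,0],[0,0,-0.08],-0.55],[[0,0,0],[0,0,-0.08],-1],[[0,0,0],[0,0,-0.08],-1]]}}

```text
time: 21.85
eef_pos: [0.4797, 0.2086, 0.0941]
tcp_rot: [0.485, 0.875, 0.0, -0.0]
contact_force: [0.2, 0.4, 0.3]
opening: 0.002
```

Run:
```python
from h import *
st();snap('wrist','w11')
goal(tray(-.008,-.008,.05),122);goal(tray(-.008,-.008,.013),122)
b=load('w11')['frame'][:,:,::-1]
cv2.imwrite('pics/z12.png',cv2.resize(b[80:340,170:390],None,fx=2.3,fy=2.3,interpolation=cv2.INTER_CUBIC))
```

```text
t 21.85 pos [0.4797 0.2086 0.0941] psi 122.01 tilt [0.0003 0.0005] F [0.2 0.4 0.3] open 0.002 q [ 0.22  0.11  2.05  0.    0.98 -0.34]
turn [-0.001, -0.001, 0.0] shift [-0.0002, -0.0289, 0.0432] | rows>= 1
turn [-0.001, -0.001, 0.0] shift [-0.0002, -0.0289, 0.0802] | rows>= 2
```

View pics/z12.png

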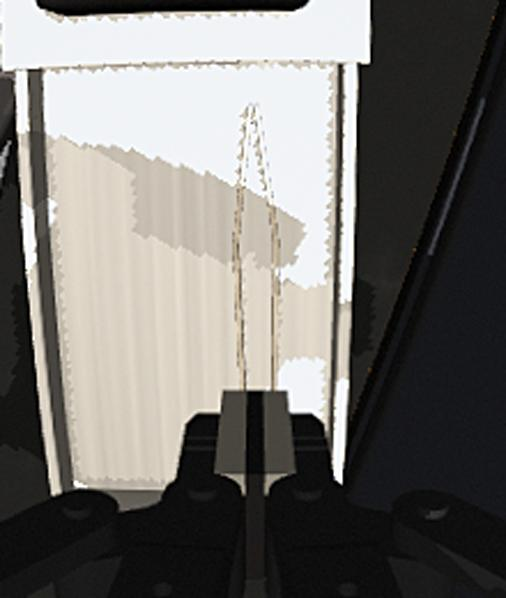

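Request:
{"name": "arm_command", "arguments": {"steps": [[[0,0,0],[0,-0.029,0.02],-1],[[0,0,0],[0,-0.029,0.05],-1],[[0,0,0],[0,-0.029,0.082],-1],[[0,0,0],[0,-0.029,0.082],-1],[[0,0,0],[0,-0.022,0.083],-1],[[0,0,0],[0,-0.016,0.083],-1],[[0,0,0],[0,-0.011,0.083],-1],[[0,0,0],[0,-0.006,0.083],-1],[[0,0,0],[0,-0.002,0.083],-1],[[0,0,0],[0,0.002,0.083],-1],[[0,0,0],[0,0.003,0.083],-1]]}}

```text
time: 23.28
eef_pos: [0.4817, 0.2102, 0.0103]
tcp_rot: [0.485, 0.875, -0.0, -0.001]
contact_force: [0.6, -0.3, -1.0]
opening: -0.002
```

Run:
```python
from h import *
st()
```

```text
t 23.27 pos [0.4817 0.2102 0.0103] psi 122.02 tilt [-0.0013  0.0001] F [ 0.6 -0.3 -1. ] open -0.002 q [ 0.22  0.26  2.07  0.    0.81 -0.34]
```

Request:
{"name": "arm_command", "arguments": {"steps": [[[0,0,0],[0,-0.004,0],-1],[[0,0,0],[0,-0.004,-0.04],-1],[[0,0,0],[0,-0.004,-0.1],-0.3],[[0,0,0],[0,-0.004,-0.12],-0.3],[[0,0,0],[0,-0.004,-0.12],-0.3]]}}

```text
time: 23.9
eef_pos: [0.4796, 0.2083, 0.1324]
tcp_rot: [0.485, 0.875, 0.001, 0.001]
contact_force: [0.2, 0.5, -0.5]
opening: 0.351
```

Run:
```python
from h import *
st();snap('wrist','w12')
goal([.44,-.02,.25],110);goal([.44,-.24,.24],100);goal([.5733,-.314,.13],96)
b=load('w12')['frame'][:,:,::-1]
cv2.imwrite('pics/z12.png',cv2.resize(b[80:340,170:390],None,fx=2.3,fy=2.3,interpolation=cv2.INTER_CUBIC))
```

```text
t 23.9 pos [0.4796 0.2083 0.1324] psi 122.02 tilt [0.0034 0.0011] F [ 0.2  0.5 -0.5] open 0.351 q [ 0.22  0.06  2.03  0.    1.05 -0.34]
turn [-0.0, -0.0, 0.21] shift [-0.1729, -0.1534, -0.1196] | rows>= 5
turn [-0.0, -0.0, 0.384] shift [-0.3594, -0.27, -0.1097] | rows>= 8
turn [-0.0, -0.0, 0.454] shift [-0.4929, -0.1962, 0.0002] | rows>= 9
```

View pics/z12.png

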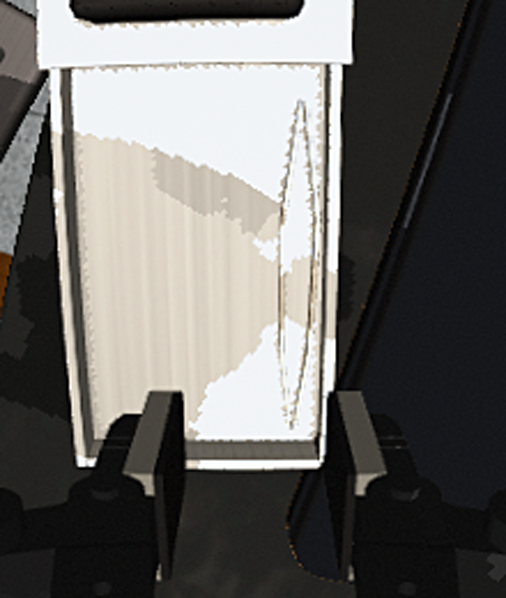

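Request:
{"name": "arm_command", "arguments": {"steps": [[[0,0,0],[-0.04,-0.04,-0.05],-0.3],[[0,0,0.1],[-0.08,-0.08,-0.09],-0.3],[[0,0,0.21],[-0.125,-0.12,-0.12],-0.3],[[0,0,0.21],[-0.173,-0.153,-0.12],-0.3],[[0,0,0.28],[-0.22,-0.185,-0.12],-0.3],[[0,0,0.33],[-0.28,-0.22,-0.115],-0.3],[[0,0,0.384],[-0.36,-0.27,-0.11],-0.3],[[0,0,0.384],[-0.36,-0.27,-0.11],-0.3],[[0,0,0.454],[-0.42,-0.25,-0.09],-0.3],[[0,0,0.454],[-0.47,-0.215,-0.04],-0.3],[[0,0,0.454],[-0.493,-0.196,0],-0.3],[[0,0,0.454],[-0.493,-0.196,0],-0.3]]}}

```text
time: 25.45
eef_pos: [0.5706, -0.3116, 0.1194]
tcp_rot: [0.669, 0.743, -0.001, -0.009]
contact_force: [0.2, 0.0, -1.0]
opening: 0.351
```

Run:
```python
from h import *
np.set_printoptions(precision=4,suppress=True)
st();goal([.5733,-.3135,.012],96);snap('wrist','w13')
```

```text
t 25.45 pos [ 0.5706 -0.3116  0.1194] psi 96.01 tilt [-0.0141  0.0108] F [ 0.2  0.  -1. ] open 0.351 q [-0.66  0.35  1.71 -0.    1.1  -0.76]
turn [-0.013, -0.012, 0.0] shift [-0.0035, 0.0038, 0.1074] | rows>= 2
```

View pics/w13.png

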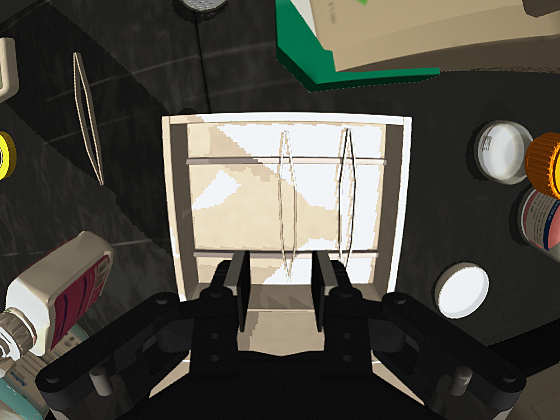

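Request:
{"name": "arm_command", "arguments": {"steps": [[[-0.013,-0.012,0],[-0.003,0.004,0.05],-0.3],[[-0.013,-0.012,0],[-0.0035,0.004,0.085],-0.3],[[-0.013,-0.012,0],[-0.0035,0.004,0.107],-0.3],[[-0.013,-0.012,0],[-0.0035,0.004,0.109],-0.3],[[-0.013,-0.012,0],[-0.0035,0.004,0.109],-0.3],[[-0.013,-0.012,0],[-0.0035,0.004,0.109],-1],[[-0.013,-0.012,0],[-0.0035,0.004,0.109],-1],[[-0.013,-0.012,0],[-0.0035,0.004,0.109],-1],[[-0.013,-0.012,0],[-0.0035,0.004,0.109],-1]]}}

```text
time: 26.62
eef_pos: [0.576, -0.3154, 0.0161]
tcp_rot: [0.669, 0.743, 0.0, 0.004]
contact_force: [-1.5, 1.7, 6.1]
opening: 0.141
```

Run:
```python
from h import *
st()
```

```text
t 26.62 pos [ 0.576  -0.3154  0.0161] psi 96.03 tilt [ 0.0068 -0.0051] F [-1.5  1.7  6.1] open 0.141 q [-0.66  0.49  1.74  0.    0.9  -0.76]
```

Request:
{"name": "arm_command", "arguments": {"steps": [[[0,0,0],[0,0,-0.02],-1],[[0,0,0],[0,0,-0.05],-1],[[0,0,0],[0,0,-0.09],-1],[[0,0,0],[0,0,-0.13],-1],[[0,0,0],[0,0,-0.13],-1]]}}

```text
time: 27.25
eef_pos: [0.5775, -0.3165, 0.1525]
tcp_rot: [0.669, 0.743, 0.001, 0.01]
contact_force: [0.7, 0.5, -0.4]
opening: 0.143
```

Run:
```python
from h import *
st();snap('wrist','w14');goal([.44,-.24,.24],105);goal([.44,-.04,.25],112);goal(tray(-.022,-.008,.15),122)
```

```text
t 27.25 pos [ 0.5775 -0.3165  0.1525] psi 96.03 tilt [ 0.0152 -0.0116] F [ 0.7  0.5 -0.4] open 0.143 q [-0.66  0.31  1.7   0.    1.12 -0.76]
turn [0.009, 0.01, -0.156] shift [0.0885, -0.1266, -0.0928] | rows>= 3
turn [0.009, 0.011, -0.279] shift [0.2873, -0.1054, -0.1045] | rows>= 6
turn [0.008, 0.012, -0.453] shift [0.5123, -0.0802, -0.0063] | rows>= 9
```

View pics/w14.png

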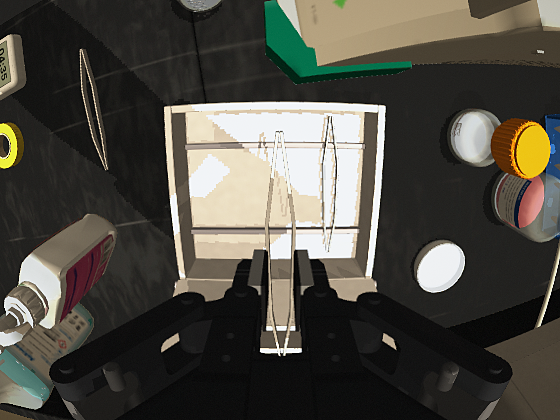

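Request:
{"name": "arm_command", "arguments": {"steps": [[[0.009,0.01,-0.1],[0.04,-0.05,-0.05],-1],[[0.009,0.01,-0.156],[0.085,-0.1,-0.09],-1],[[0.009,0.01,-0.156],[0.0885,-0.127,-0.093],-1],[[0.009,0.01,-0.156],[0.0885,-0.127,-0.093],-1],[[0.009,0.011,-0.2],[0.14,-0.12,-0.1],-1],[[0.009,0.011,-0.24],[0.2,-0.115,-0.1],-1],[[0.009,0.011,-0.28],[0.287,-0.105,-0.1],-1],[[0.009,0.011,-0.33],[0.35,-0.095,-0.08],-1],[[0.008,0.012,-0.4],[0.41,-0.09,-0.05],-1],[[0.008,0.012,-0.453],[0.465,-0.085,-0.02],-1],[[0.008,0.012,-0.453],[0.512,-0.08,-0.006],-1],[[0.008,0.012,-0.453],[0.512,-0.08,-0.006],-1]]}}

```text
time: 28.8
eef_pos: [0.4407, 0.1879, 0.1459]
tcp_rot: [0.483, 0.875, -0.002, -0.003]
contact_force: [0.8, -0.7, -0.8]
opening: 0.141
```

Run:
```python
from h import *
st();goal(tray(-.022,-.008,.01),122)
```

```text
t 28.8 pos [0.4407 0.1879 0.1459] psi 122.2 tilt [-0.0066 -0.0004] F [ 0.8 -0.7 -0.8] open 0.141 q [ 0.19 -0.06  2.12  0.    1.09 -0.37]
turn [-0.006, -0.003, 0.003] shift [-0.0034, 0.0012, 0.1359] | rows>= 3
```

Request:
{"name": "arm_command", "arguments": {"steps": [[[-0.006,-0.003,0.003],[-0.0035,0.001,0.05],-1],[[-0.006,-0.003,0.003],[-0.0035,0.001,0.09],-1],[[-0.006,-0.003,0.003],[-0.0035,0.001,0.11],-1],[[-0.006,-0.003,0.003],[-0.0035,0.001,0.123],-1],[[-0.006,-0.003,0.003],[-0.0035,0.001,0.132],-1],[[-0.006,-0.003,0.003],[-0.0035,0.001,0.138],-1],[[-0.006,-0.003,0.003],[-0.0035,0.001,0.138],-1],[[-0.006,-0.003,0.003],[-0.0035,0.001,0.138],-1]]}}

```text
time: 29.8
eef_pos: [0.4438, 0.1856, 0.0092]
tcp_rot: [0.485, 0.875, 0.001, 0.001]
contact_force: [-1.0, 0.1, 5.9]
opening: 0.137
```

Run:
```python
from h import *
st();goal(tray(-.022,-.008,.01),122)
```

```text
t 29.8 pos [0.4438 0.1856 0.0092] psi 122.03 tilt [0.0025 0.0006] F [-1.   0.1  5.9] open 0.137 q [ 0.18  0.18  2.18  0.    0.79 -0.37]
turn [0.002, 0.001, 0.001] shift [0.0005, -0.001, -0.0008] | rows>= 1
```

Release, lift, then push it out to the near wall with shut fingers.

Request:
{"name": "arm_command", "arguments": {"steps": [[[0,0,0],[0,0,0],-0.55],[[0,0,0],[0,0,0],-0.55],[[0,0,0],[0,0,0],-0.55],[[0,0,0],[0,0,-0.03],-0.55],[[0,0,0],[0,0,-0.06],-1],[[0,0,0],[0,0.029,-0.06],-1],[[0,0,0],[0,0.029,-0.05],-1],[[0,0,0],[0,0.029,-0.015],-1],[[0,0,0],[0,0.029,-0.001],-1],[[0,0,0],[0,0.029,-0.001],-1]]}}

```text
time: 31.05
eef_pos: [0.4669, 0.2006, 0.0091]
tcp_rot: [0.485, 0.875, -0.0, -0.0]
contact_force: [-0.1, 0.2, 0.5]
opening: 0.0
```

Request:
{"name": "arm_command", "arguments": {"steps": [[[0,0,0],[0,-0.007,0],-1],[[0,0,0],[0,-0.013,0],-1],[[0,0,0],[0,-0.018,0],-1],[[0,0,0],[0,-0.023,0],-1],[[0,0,0],[0,-0.027,0],-1],[[0,0,0],[0,-0.03,0],-1],[[0,0,0],[0,-0.032,0],-1],[[0,0,0],[0,-0.028,0],-1],[[0,0,0],[0,-0.028,-0.04],-1],[[0,0,0],[0,-0.028,-0.1],-0.3],[[0,0,0],[0,-0.028,-0.12],-0.3],[[0,0,0],[0,-0.028,-0.12],-0.3]]}}

```text
time: 32.55
eef_pos: [0.4444, 0.1859, 0.131]
tcp_rot: [0.484, 0.875, 0.001, 0.001]
contact_force: [-0.3, -0.0, 0.0]
opening: 0.353
```

Run:
```python
from h import *
st();snap('wrist','w15')
goal([.44,-.02,.25],110);goal([.44,-.24,.24],100);goal([.619,-.3085,.13],96)
b=load('w15')['frame'][:,:,::-1]
cv2.imwrite('pics/z13.png',cv2.resize(b[80:340,170:390],None,fx=2.3,fy=2.3,interpolation=cv2.INTER_CUBIC))
```

```text
t 32.55 pos [0.4444 0.1859 0.131 ] psi 122.06 tilt [ 0.0023 -0.0001] F [-0.3 -0.   0. ] open 0.353 q [ 0.19 -0.04  2.13 -0.    1.05 -0.37]
turn [-0.001, -0.0, 0.21] shift [-0.1726, -0.112, -0.1208] | rows>= 4
turn [-0.001, 0.0, 0.385] shift [-0.3591, -0.2287, -0.1107] | rows>= 8
turn [-0.001, 0.0, 0.455] shift [-0.5122, -0.1132, -0.0008] | rows>= 9
```

View pics/z13.png

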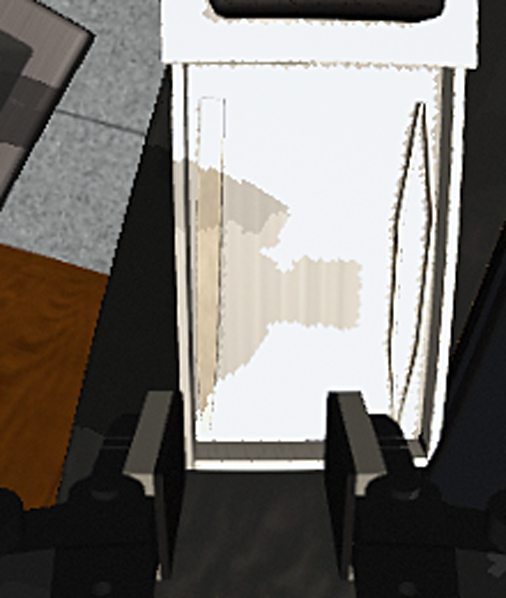

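Run:
```python
from h import *
b=load('w15')['frame'][:,:,::-1]
cv2.imwrite('pics/z14.png',cv2.resize(b[100:290,235:380],None,fx=4,fy=3.1,interpolation=cv2.INTER_LANCZOS4))
```

```text
(no output)
```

View pics/z14.png

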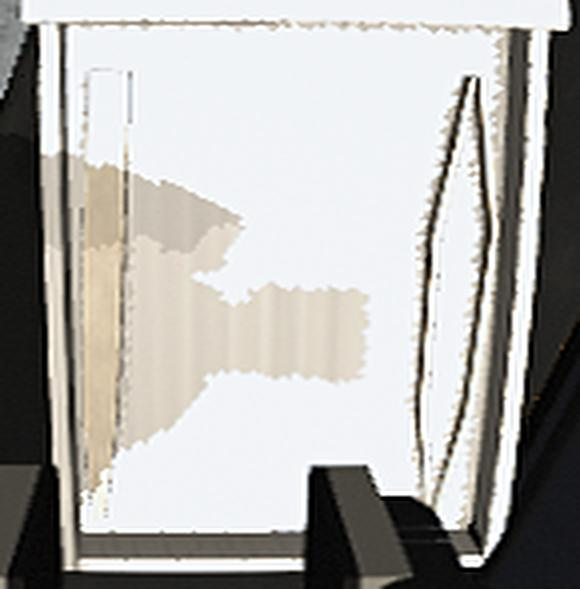

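Run:
```python
from h import *
np.set_printoptions(precision=4,suppress=True)
c=load('w15')
def loc(q,z):
    p=onz(c,q[0]/4+235,q[1]/3.1+100,z)[:2]-TC;return np.round([1000*p@TX,1000*p@TY],1)
for q in [(85,75),(128,75),(82,250),(126,250),(80,380),(120,380),(105,515)]: print(q,loc(q,.022),loc(q,.016),loc(q,.008))
print('wall inner bottom',[loc(q,.008) for q in [(68,100),(75,380),(80,530),(510,100),(480,400)]])
print('wall inner top',[loc(q,.026) for q in [(60,100),(545,100)]],'f1',[loc(q,.016) for q in [(428,250),(490,235),(470,78)]])
snap('side','s15');snap('scene','sc15')
a=load('s15')['frame'][:,:,::-1];b=load('sc15')['frame'][:,:,::-1]
cv2.imwrite('pics/z15.png',np.hstack([cv2.resize(a[280:400,240:340],(400,480),interpolation=cv2.INTER_CUBIC),cv2.resize(b[160:210,130:210],(400,480),interpolation=cv2.INTER_CUBIC)[:, :]]))
```

```text
(85, 75) [-40.   55.7] [-40.5  55.4] [-41.   55.1]
(128, 75) [-31.8  55.6] [-32.   55.4] [-32.3  55.1]
(82, 250) [-41.2  11.1] [-41.7   9.8] [-42.3   8.1]
(126, 250) [-32.5  11.1] [-32.7   9.8] [-33.1   8.1]
(80, 380) [-42.4 -24. ] [-42.8 -26.2] [-43.5 -29. ]
(120, 380) [-34.1 -24. ] [-34.4 -26.1] [-34.8 -29. ]
(105, 515) [-38.  -64.1] [-38.4 -67.2] [-38.9 -71.3]
wall inner bottom [array([-44.6,  48.6]), array([-44.6, -29. ]), array([-44.8, -76.4]), array([46.6, 49.8]), array([ 44.8, -35.3])]
wall inner top [array([-44.6,  49.7]), array([49. , 51.1])] f1 [array([29., 10.]), array([41.9, 14.3]), array([36. , 55.6])]
```

View pics/z15.png

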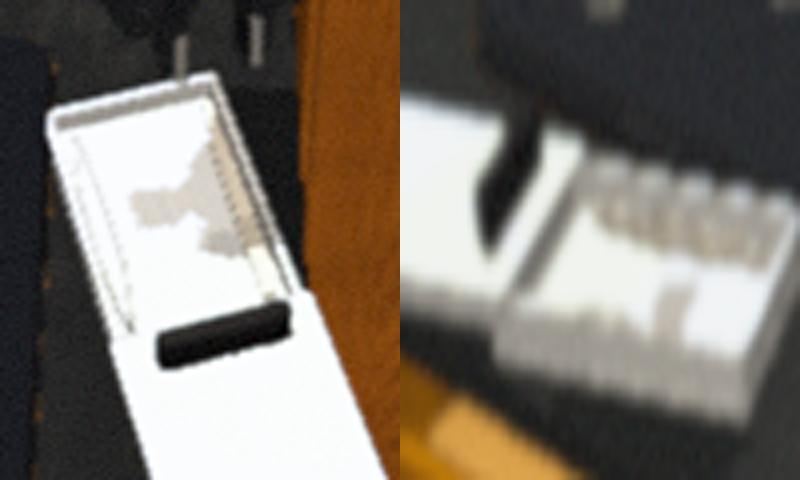

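Run:
```python
from h import *
goal(tray(-.032,-.006,.035),122);goal(tray(-.032,-.006,.018),122)
```

```text
turn [-0.005, -0.002, 0.001] shift [0.0016, -0.009, 0.0923] | rows>= 2
turn [-0.005, -0.002, 0.001] shift [0.0016, -0.0089, 0.1093] | rows>= 2
```

Request:
{"name": "arm_command", "arguments": {"steps": [[[-0.005,-0.002,0],[0.0015,-0.009,0.05],-1],[[-0.005,-0.002,0],[0.0015,-0.009,0.09],-1],[[-0.005,-0.002,0],[0.0015,-0.009,0.101],-1],[[-0.005,-0.002,0],[0.0015,-0.009,0.106],-1],[[-0.005,-0.002,0],[0.0015,-0.009,0.109],-1],[[-0.005,-0.002,0],[0.0015,-0.009,0.11],-1],[[-0.005,-0.002,0],[0.0015,-0.009,0.11],-1]]}}

```text
time: 33.58
eef_pos: [0.4373, 0.1846, 0.0223]
tcp_rot: [0.485, 0.874, 0.004, 0.002]
contact_force: [-3.0, 6.5, 14.8]
opening: 0.002
```

Run:
```python
from h import *
st();goal(tray(-.032,-.006,.018),122)
```

```text
t 33.58 pos [0.4373 0.1846 0.0223] psi 121.91 tilt [0.0083 0.0055] F [-3.   6.5 14.8] open 0.002 q [ 0.18  0.13  2.19  0.01  0.81 -0.38]
turn [0.01, -0.0, -0.002] shift [0.0, -0.005, 0.0042] | rows>= 1
```

Request:
{"name": "arm_command", "arguments": {"steps": [[[0.01,0,0],[0,0,-0.006],-1],[[0.01,0,0],[0,-0.009,-0.005],-1],[[0.01,0,0],[0,-0.009,-0.002],-1],[[0.01,0,0],[0,-0.009,0.002],-1],[[0.01,0,0],[0,-0.006,0.003],-1],[[0.01,0,0],[0,-0.003,0.003],-1],[[0.01,0,0],[0,0,0.003],-1],[[0.01,0,0],[0,0.003,0.003],-1],[[0.01,0,0],[0,0.006,0.003],-1],[[0.01,0,0],[0,0.009,0.003],-1]]}}

```text
time: 34.83
eef_pos: [0.445, 0.1894, 0.0191]
tcp_rot: [0.486, 0.874, -0.0, -0.0]
contact_force: [0.7, 0.6, -0.1]
opening: 0.005
```

Run:
```python
from h import *
st();goal(tray(-.032,-.006,.018),122)
```

```text
t 34.83 pos [0.445  0.1894 0.0191] psi 121.91 tilt [-0.0005  0.0002] F [ 0.7  0.6 -0.1] open 0.005 q [ 0.19  0.16  2.17  0.    0.81 -0.37]
turn [-0.0, -0.0, -0.002] shift [-0.0, -0.0141, 0.0011] | rows>= 1
```

Request:
{"name": "arm_command", "arguments": {"steps": [[[0,0,0],[0,0,-0.04],-1],[[0,0,0],[0,0,-0.1],-0.3],[[0,0,0],[0,0,-0.11],-0.3],[[0,0,0],[0,0,-0.11],-0.3]]}}

```text
time: 35.33
eef_pos: [0.4455, 0.1896, 0.1297]
tcp_rot: [0.485, 0.874, 0.001, 0.0]
contact_force: [0.4, 0.9, -0.4]
opening: 0.345
```

Run:
```python
from h import *
st();snap('wrist','w16')
b=load('w16')['frame'][:,:,::-1]
cv2.imwrite('pics/z14.png',cv2.resize(b[100:290,215:360],None,fx=4,fy=3.1,interpolation=cv2.INTER_LANCZOS4))
```

```text
t 35.33 pos [0.4455 0.1896 0.1297] psi 121.91 tilt [0.0012 0.0006] F [ 0.4  0.9 -0.4] open 0.345 q [ 0.19 -0.03  2.12  0.    1.05 -0.36]
```

View pics/z14.png

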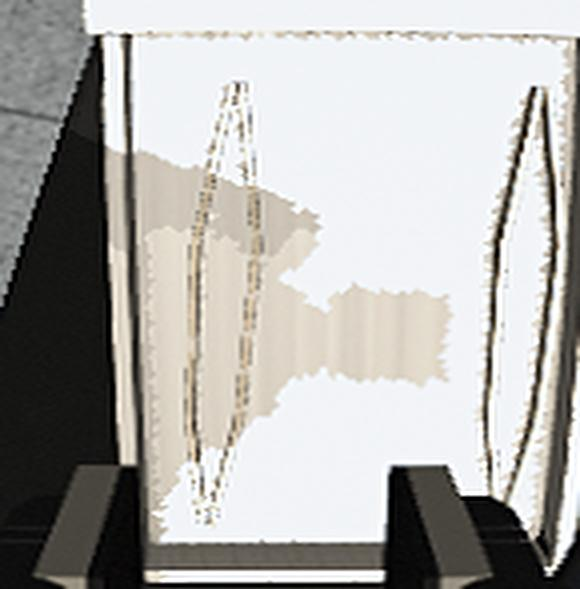

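Run:
```python
from h import *
np.set_printoptions(precision=4,suppress=True)
c=load('w16')
def loc(q,z):
    p=onz(c,q[0]/4+215,q[1]/3.1+100,z)[:2]-TC;return np.round([1000*p@TX,1000*p@TY],1)
for q in [(237,85),(192,300),(255,250),(207,520),(490,270),(553,230),(537,90),(510,500)]: print(q,loc(q,.014))
goal([.44,-.02,.25],110);goal([.44,-.24,.24],100);goal([.619,-.3085,.13],96)
```

```text
(237, 85) [-23.4  55.4]
(192, 300) [-33.   -1.2]
(255, 250) [-20.   12.3]
(207, 520) [-31.  -66.4]
(490, 270) [28.4  7. ]
(553, 230) [41.2 18. ]
(537, 90) [36.5 55. ]
(510, 500) [ 36.6 -60.8]
turn [-0.002, -0.001, 0.208] shift [-0.1753, -0.1146, -0.1218] | rows>= 4
turn [-0.002, -0.001, 0.382] shift [-0.362, -0.2309, -0.1118] | rows>= 8
turn [-0.002, -0.001, 0.452] shift [-0.5149, -0.115, -0.0021] | rows>= 9
```

Run:
```python
from h import *
goal(tray(0,-.003,.0095),122)
```

```text
turn [-0.002, -0.001, -0.002] shift [0.0027, 0.0187, 0.1186] | rows>= 2
```

Request:
{"name": "arm_command", "arguments": {"steps": [[[0,0,0],[0.003,0.019,0.03],-1],[[0,0,0],[0.003,0.019,0.08],-1],[[0,0,0],[0.003,0.019,0.11],-1],[[0,0,0],[0.003,0.019,0.12],-1],[[0,0,0],[0.003,0.014,0.12],-1],[[0,0,0],[0.003,0.01,0.12],-1],[[0,0,0],[0.003,0.006,0.12],-1],[[0,0,0],[0.003,0.003,0.12],-1],[[0,0,0],[0.003,0,0.12],-1],[[0,0,0],[0.003,-0.002,0.12],-1],[[0,0,0],[0.003,-0.002,0.12],-1]]}}

```text
time: 36.75
eef_pos: [0.4427, 0.1917, 0.0088]
tcp_rot: [0.486, 0.874, 0.002, 0.001]
contact_force: [4.9, 4.1, 0.7]
opening: 0.001
```

Run:
```python
from h import *
st()
```

```text
t 36.75 pos [0.4427 0.1917 0.0088] psi 121.83 tilt [0.0034 0.0025] F [4.9 4.1 0.7] open 0.001 q [ 0.2   0.18  2.17  0.    0.78 -0.36]
```

Request:
{"name": "arm_command", "arguments": {"steps": [[[0,0,0],[0,0.004,0],-1],[[0,0,0],[0,0.004,-0.04],-1],[[0,0,0],[0,0.004,-0.1],-0.3],[[0,0,0],[0,0.004,-0.12],-0.3],[[0,0,0],[0,0.004,-0.12],-0.3]]}}

```text
time: 37.38
eef_pos: [0.4457, 0.1934, 0.1296]
tcp_rot: [0.486, 0.874, 0.002, 0.001]
contact_force: [-1.2, -0.7, -0.1]
opening: 0.348
```

Run:
```python
from h import *
st();snap('wrist','w17')
b=load('w17')['frame'][:,:,::-1]
cv2.imwrite('pics/z14.png',cv2.resize(b[100:290,215:360],None,fx=4,fy=3.1,interpolation=cv2.INTER_LANCZOS4))
goal([.44,-.02,.25],110);goal([.44,-.24,.24],100);goal([.619,-.3085,.13],96)
```

```text
t 37.38 pos [0.4457 0.1934 0.1296] psi 121.84 tilt [0.0043 0.0023] F [-1.2 -0.7 -0.1] open 0.348 q [ 0.2  -0.03  2.12  0.    1.04 -0.36]
turn [0.002, -0.001, 0.207] shift [-0.1785, -0.1162, -0.1225] | rows>= 4
turn [0.002, -0.001, 0.381] shift [-0.3654, -0.2322, -0.1129] | rows>= 8
turn [0.002, -0.001, 0.451] shift [-0.5181, -0.1165, -0.0028] | rows>= 9
```

View pics/z14.png

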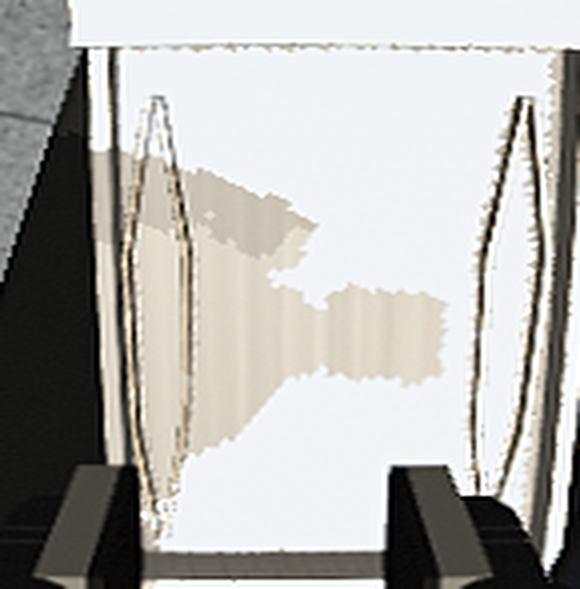

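Request:
{"name": "arm_command", "arguments": {"steps": [[[0,0,0],[-0.04,-0.03,-0.05],-0.3],[[0,0,0.1],[-0.085,-0.06,-0.1],-0.3],[[0,0,0.2],[-0.13,-0.09,-0.12],-0.3],[[0,0,0.207],[-0.18,-0.116,-0.122],-0.3],[[0,0,0.27],[-0.235,-0.15,-0.12],-0.3],[[0,0,0.33],[-0.29,-0.185,-0.115],-0.3],[[0,0,0.38],[-0.365,-0.232,-0.113],-0.3],[[0,0,0.38],[-0.365,-0.232,-0.113],-0.3],[[0,0,0.45],[-0.42,-0.19,-0.09],-0.3],[[0,0,0.45],[-0.47,-0.15,-0.05],-0.3],[[0,0,0.45],[-0.518,-0.1165,-0.003],-0.3],[[0,0,0.45],[-0.518,-0.1165,-0.003],-0.3]]}}

```text
time: 38.92
eef_pos: [0.6179, -0.3074, 0.1228]
tcp_rot: [0.669, 0.743, 0.0, -0.005]
contact_force: [0.4, -0.4, 0.3]
opening: 0.35
```

Run:
```python
from h import *
np.set_printoptions(precision=4,suppress=True)
st();goal([.619,-.309,.012],96);snap('wrist','w18')
```

```text
t 38.92 pos [ 0.6179 -0.3074  0.1228] psi 96.06 tilt [-0.0074  0.0075] F [ 0.4 -0.4  0.3] open 0.35 q [-0.61  0.42  1.61  0.    1.12 -0.72]
turn [-0.007, -0.008, 0.001] shift [-0.0026, 0.0017, 0.1108] | rows>= 2
```

View pics/w18.png

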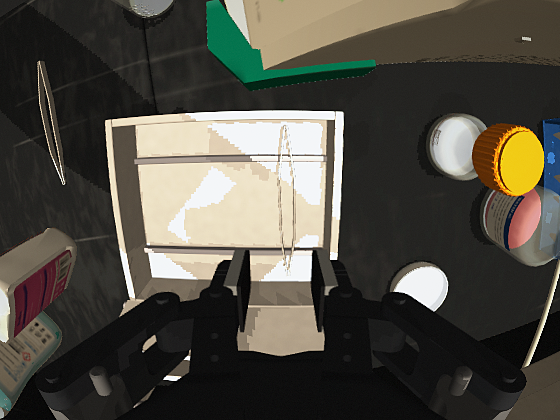

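Run:
```python
from h import *
np.set_printoptions(precision=4,suppress=True)
c=load('w18')
A,B=onz(c,284,124,.018),onz(c,289,274,.018);d=A-B;print((A+B)/2,np.linalg.norm(d),np.degrees(np.arctan2(d[1],d[0])))
```

```text
[ 0.6205 -0.3048  0.018 ] 0.12514086670863758 98.1573245393687
```

Request:
{"name": "arm_command", "arguments": {"steps": [[[-0.007,-0.008,0],[-0.001,0.002,0.05],-0.3],[[-0.007,-0.008,0],[-0.001,0.002,0.09],-0.3],[[-0.007,-0.008,0],[-0.001,0.002,0.112],-0.3],[[-0.007,-0.008,0],[-0.001,0.002,0.113],-0.3],[[-0.007,-0.008,0],[-0.001,0.002,0.113],-0.3],[[-0.007,-0.008,0],[-0.001,0.002,0.113],-1],[[-0.007,-0.008,0],[-0.001,0.002,0.113],-1],[[-0.007,-0.008,0],[-0.001,0.002,0.113],-1],[[-0.007,-0.008,0],[-0.001,0.002,0.113],-1]]}}

```text
time: 40.1
eef_pos: [0.6198, -0.3074, 0.0066]
tcp_rot: [0.669, 0.743, 0.0, -0.001]
contact_force: [-0.1, 0.1, -0.1]
opening: 0.141
```

Run:
```python
from h import *
st()
```

```text
t 40.1 pos [ 0.6198 -0.3074  0.0066] psi 96.04 tilt [-0.0003  0.0014] F [-0.1  0.1 -0.1] open 0.141 q [-0.61  0.57  1.64  0.    0.93 -0.71]
```

Request:
{"name": "arm_command", "arguments": {"steps": [[[0,0,0],[0,0,-0.02],-1],[[0,0,0],[0,0,-0.05],-1],[[0,0,0],[0,0,-0.09],-1],[[0,0,0],[0,0,-0.13],-1],[[0,0,0],[0,0,-0.13],-1]]}}

```text
time: 40.72
eef_pos: [0.6227, -0.3095, 0.1438]
tcp_rot: [0.669, 0.743, 0.001, 0.005]
contact_force: [0.5, -0.7, 0.2]
opening: 0.143
```

Run:
```python
from h import *
st();snap('wrist','w19');goal([.44,-.24,.24],105);goal([.44,-.04,.25],112);goal(tray(.012,-.008,.15),122)
```

```text
t 40.73 pos [ 0.6227 -0.3095  0.1438] psi 96.05 tilt [ 0.0093 -0.0052] F [ 0.5 -0.7  0.2] open 0.143 q [-0.61  0.4   1.6   0.    1.13 -0.71]
turn [0.004, 0.003, -0.156] shift [0.0869, -0.1726, -0.1006] | rows>= 4
turn [0.004, 0.003, -0.278] shift [0.2858, -0.1515, -0.111] | rows>= 6
turn [0.004, 0.004, -0.453] shift [0.525, -0.095, -0.0114] | rows>= 9
```

View pics/w19.png

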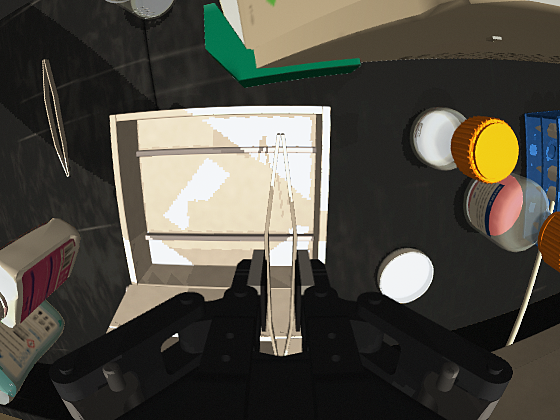

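Request:
{"name": "arm_command", "arguments": {"steps": [[[0.004,0.003,-0.1],[0.04,-0.05,-0.05],-1],[[0.004,0.003,-0.156],[0.07,-0.1,-0.09],-1],[[0.004,0.003,-0.156],[0.087,-0.15,-0.1],-1],[[0.004,0.003,-0.156],[0.087,-0.173,-0.1],-1],[[0.004,0.003,-0.2],[0.14,-0.165,-0.105],-1],[[0.004,0.003,-0.24],[0.2,-0.16,-0.11],-1],[[0.004,0.003,-0.278],[0.285,-0.15,-0.11],-1],[[0.004,0.003,-0.33],[0.35,-0.13,-0.08],-1],[[0.004,0.004,-0.4],[0.41,-0.12,-0.05],-1],[[0.004,0.004,-0.453],[0.47,-0.105,-0.025],-1],[[0.004,0.004,-0.453],[0.525,-0.095,-0.011],-1],[[0.004,0.004,-0.453],[0.525,-0.095,-0.011],-1]]}}

```text
time: 42.28
eef_pos: [0.4695, 0.2058, 0.1469]
tcp_rot: [0.484, 0.875, -0.001, -0.002]
contact_force: [0.9, -1.2, -0.8]
opening: 0.143
```

Run:
```python
from h import *
st();goal(tray(.012,-.008,.03),122);goal(tray(.012,-.008,.01),122)
```

```text
t 42.27 pos [0.4695 0.2058 0.1469] psi 122.13 tilt [-0.0045 -0.0005] F [ 0.9 -1.2 -0.8] open 0.143 q [ 0.21  0.02  2.04  0.    1.09 -0.35]
turn [-0.004, -0.002, 0.002] shift [-0.0031, 0.001, 0.1169] | rows>= 2
turn [-0.004, -0.002, 0.002] shift [-0.0032, 0.001, 0.1369] | rows>= 3
```

Request:
{"name": "arm_command", "arguments": {"steps": [[[-0.004,-0.002,0.002],[-0.003,0.001,0.05],-1],[[-0.004,-0.002,0.002],[-0.003,0.001,0.09],-1],[[-0.004,-0.002,0.002],[-0.003,0.001,0.117],-1],[[-0.004,-0.002,0.002],[-0.003,0.001,0.13],-1],[[-0.004,-0.002,0.002],[-0.003,0.001,0.136],-1],[[-0.004,-0.002,0.002],[-0.003,0.001,0.138],-1],[[-0.004,-0.002,0.002],[-0.003,0.001,0.138],-1]]}}

```text
time: 43.15
eef_pos: [0.4721, 0.2038, 0.0098]
tcp_rot: [0.485, 0.875, 0.001, 0.001]
contact_force: [-0.2, -0.1, -0.5]
opening: 0.141
```

Run:
```python
from h import *
st();goal(tray(.012,-.008,.009),122)
```

```text
t 43.15 pos [0.4721 0.2038 0.0098] psi 122.01 tilt [0.0017 0.0004] F [-0.2 -0.1 -0.5] open 0.141 q [ 0.21  0.24  2.1  -0.    0.8  -0.35]
turn [0.002, 0.001, 0.0] shift [0.0001, -0.0007, 0.0008] | rows>= 1
```

Request:
{"name": "arm_command", "arguments": {"steps": [[[0,0,0],[0,0,0.003],-1],[[0,0,0],[0,0,0.003],-1],[[0,0,0],[0,0,0.003],-0.62],[[0,0,0],[0,0,0.003],-0.6],[[0,0,0],[0,0,0.003],-0.58],[[0,0,0],[0,0,0.003],-0.58],[[0,0,0],[0,0,-0.03],-0.58],[[0,0,0],[0,0,-0.08],-0.5],[[0,0,0],[0,0,-0.12],-0.3],[[0,0,0],[0,0,-0.12],-0.3]]}}

```text
time: 44.4
eef_pos: [0.4748, 0.2045, 0.1343]
tcp_rot: [0.485, 0.875, 0.004, 0.004]
contact_force: [-0.2, -0.1, -0.8]
opening: 0.354
```

Run:
```python
from h import *
st();snap('wrist','w20')
b=load('w20')['frame'][:,:,::-1]
cv2.imwrite('pics/z14.png',cv2.resize(b[80:290,185:360],None,fx=3.5,fy=2.8,interpolation=cv2.INTER_LANCZOS4))
goal([.44,-.02,.25],110);goal([.39,-.22,.28],112)
```

```text
t 44.4 pos [0.4748 0.2045 0.1343] psi 122.02 tilt [0.0111 0.0023] F [-0.2 -0.1 -0.8] open 0.354 q [ 0.21  0.04  2.05 -0.    1.05 -0.35]
turn [0.006, 0.002, 0.21] shift [-0.1727, -0.1462, -0.1188] | rows>= 5
turn [0.006, 0.002, 0.175] shift [-0.3158, -0.2944, -0.1493] | rows>= 8
```

View pics/z14.png

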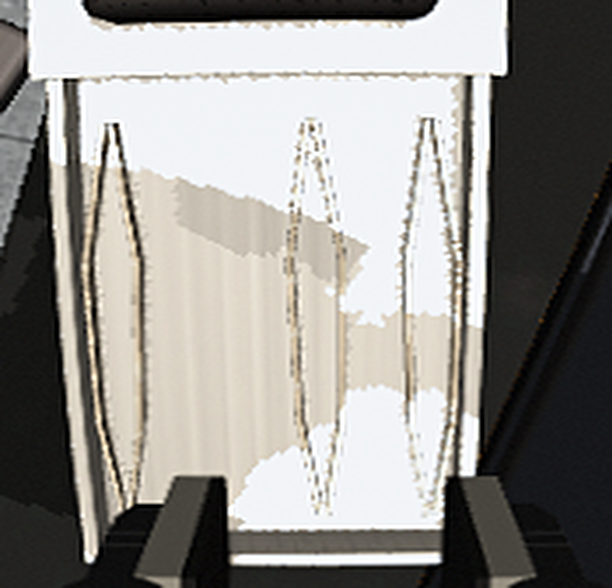

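Request:
{"name": "arm_command", "arguments": {"steps": [[[0,0,0],[-0.04,-0.04,-0.05],-0.2],[[0,0,0.1],[-0.085,-0.08,-0.1],-0.2],[[0,0,0.2],[-0.13,-0.115,-0.12],-0.2],[[0.006,0.002,0.21],[-0.173,-0.146,-0.119],-0.2],[[0.006,0.002,0.2],[-0.22,-0.19,-0.13],-0.2],[[0.006,0.002,0.18],[-0.27,-0.24,-0.14],-0.2],[[0.006,0.002,0.175],[-0.316,-0.294,-0.149],-0.2],[[0.006,0.002,0.175],[-0.316,-0.294,-0.149],-0.2],[[0.006,0.002,0.175],[-0.316,-0.294,-0.149],-0.2]]}}

```text
time: 45.58
eef_pos: [0.3894, -0.2216, 0.278]
tcp_rot: [0.561, 0.828, 0.0, -0.001]
contact_force: [0.7, 0.1, -0.3]
opening: 0.401
```

Run:
```python
from h import *
st();snap('wrist','w21')
```

```text
t 45.58 pos [ 0.3894 -0.2216  0.278 ] psi 111.73 tilt [-0.0021  0.0021] F [ 0.7  0.1 -0.3] open 0.401 q [-0.74 -0.27  2.05  0.    1.36 -1.12]
```

View pics/w21.png

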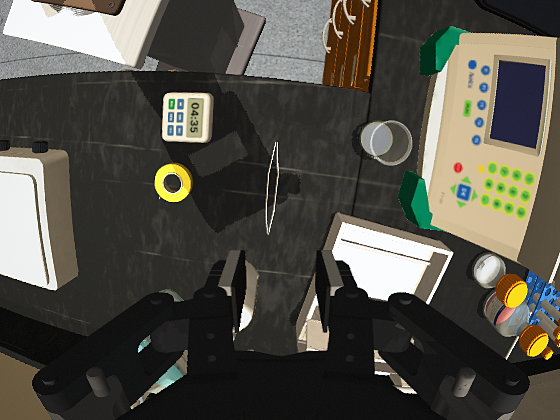

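Run:
```python
from h import *
np.set_printoptions(precision=4,suppress=True)
c=load('w21')
m=c['frame'].astype(int).min(2)
sub=m[130:245,255:290]>130
ys,xs=np.nonzero(sub);print(len(xs),xs.min()+255,xs.max()+255,ys.min()+130,ys.max()+130)
i,j=ys.argmin(),ys.argmax()
A,B=onz(c,xs[i]+255,ys[i]+130,.004),onz(c,xs[j]+255,ys[j]+130,.004);d=A-B
print(A,B,(A+B)/2,np.linalg.norm(d),np.degrees(np.arctan2(d[1],d[0])))
M=(A+B)/2
psi=np.degrees(np.arctan2(d[1],d[0]))
goal([M[0],M[1],.12],psi);goal([M[0],M[1],.004],psi)
```

```text
209 266 278 142 234
[ 0.3681 -0.1912  0.004 ] [ 0.405  -0.3114  0.004 ] [ 0.3865 -0.2513  0.004 ] 0.12577295641902395 107.07287620157769
turn [-0.001, -0.003, 0.083] shift [-0.0282, -0.0144, 0.1578] | rows>= 3
turn [-0.001, -0.003, 0.083] shift [-0.0286, -0.0143, 0.2738] | rows>= 5
```

Request:
{"name": "arm_command", "arguments": {"steps": [[[-0.001,-0.003,0.083],[-0.028,-0.014,0.06],-0.2],[[-0.001,-0.003,0.083],[-0.028,-0.014,0.12],-0.2],[[-0.001,-0.003,0.083],[-0.028,-0.014,0.16],-0.2],[[-0.001,-0.003,0.083],[-0.028,-0.014,0.16],-0.2],[[-0.001,-0.003,0.083],[-0.028,-0.014,0.16],-0.2]]}}

```text
time: 46.25
eef_pos: [0.3879, -0.2508, 0.1191]
tcp_rot: [0.594, 0.805, 0.0, 0.001]
contact_force: [0.7, -0.2, 0.7]
opening: 0.401
```

Run:
```python
from h import *
np.set_printoptions(precision=4,suppress=True)
st();snap('wrist','w22')
c=load('w22')
m=c['frame'].astype(int).min(2)
b=c['frame'][:,:,::-1];cv2.imwrite('pics/z15.png',cv2.resize(b[80:330,180:400],None,fx=2.4,fy=2.4))
```

```text
t 46.25 pos [ 0.3879 -0.2508  0.1191] psi 107.17 tilt [ 0.0011 -0.0007] F [ 0.7 -0.2  0.7] open 0.401 q [-0.79 -0.07  2.18  0.    1.03 -1.09]
```

View pics/z15.png

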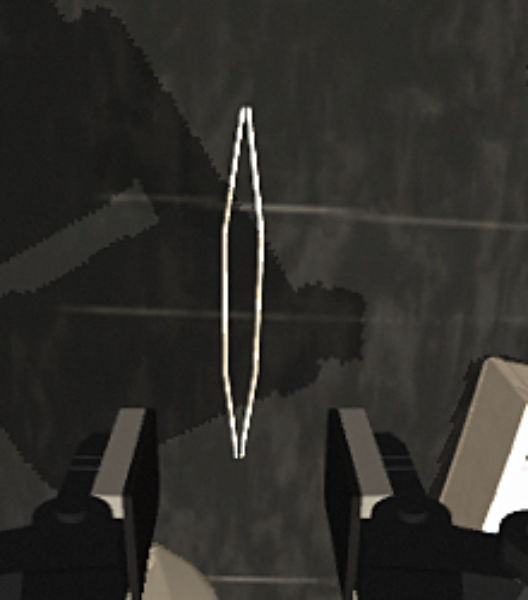

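Request:
{"name": "arm_command", "arguments": {"steps": [[[0,0,0],[0,0,0.05],-0.3],[[0,0,0],[0,0,0.09],-0.3],[[0,0,0],[0,0,0.11],-0.3],[[0,0,0],[0,0,0.115],-0.3],[[0,0,0],[0,0,0.115],-0.3],[[0,0,0],[0,0,0.115],-1],[[0,0,0],[0,0,0.115],-1],[[0,0,0],[0,0,0.115],-1],[[0,0,0],[0,0,0.115],-1]]}}

```text
time: 47.42
eef_pos: [0.3898, -0.2529, 0.0069]
tcp_rot: [0.594, 0.805, -0.0, 0.003]
contact_force: [-1.1, 0.4, 6.5]
opening: 0.127
```

Run:
```python
from h import *
st()
```

```text
t 47.42 pos [ 0.3898 -0.2529  0.0069] psi 107.15 tilt [ 0.005  -0.0046] F [-1.1  0.4  6.5] open 0.127 q [-0.79  0.15  2.22  0.    0.77 -1.09]
```

Request:
{"name": "arm_command", "arguments": {"steps": [[[0,0,0],[0,0,-0.03],-1],[[0,0,0],[0,0,-0.08],-1],[[0,0,0],[0,0,-0.14],-1],[[0,0,0],[0,0,-0.19],-1],[[0,0,0],[0,0,-0.19],-1]]}}

```text
time: 48.05
eef_pos: [0.391, -0.2541, 0.2026]
tcp_rot: [0.594, 0.805, -0.001, 0.009]
contact_force: [-0.2, -0.1, -0.5]
opening: 0.124
```

Run:
```python
from h import *
st();snap('wrist','w23');goal([.44,-.04,.24],112);goal(tray(-.010,-.0075,.15),122)
```

```text
t 48.05 pos [ 0.391  -0.2541  0.2026] psi 107.15 tilt [ 0.0132 -0.0129] F [-0.2 -0.1 -0.5] open 0.124 q [-0.79 -0.17  2.11  0.    1.18 -1.09]
turn [0.005, 0.011, -0.084] shift [0.1881, 0.1111, -0.042] | rows>= 4
turn [0.005, 0.012, -0.259] shift [0.4074, 0.191, 0.0461] | rows>= 8
```

View pics/w23.png

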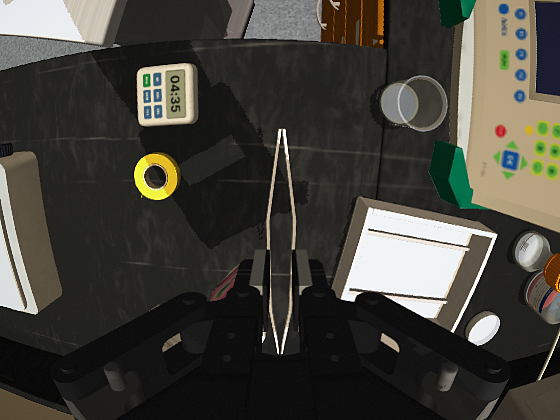

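Request:
{"name": "arm_command", "arguments": {"steps": [[[0.005,0.011,-0.02],[0.03,0.02,-0.02],-1],[[0.005,0.011,-0.04],[0.07,0.045,-0.03],-1],[[0.005,0.011,-0.06],[0.12,0.075,-0.04],-1],[[0.005,0.011,-0.084],[0.165,0.1,-0.042],-1],[[0.005,0.011,-0.1],[0.205,0.117,-0.042],-1],[[0.005,0.011,-0.14],[0.25,0.135,-0.035],-1],[[0.005,0.012,-0.19],[0.3,0.155,-0.015],-1],[[0.005,0.012,-0.23],[0.35,0.172,0.01],-1],[[0.005,0.012,-0.259],[0.39,0.185,0.035],-1],[[0.005,0.012,-0.259],[0.4075,0.191,0.046],-1],[[0.005,0.012,-0.259],[0.4075,0.191,0.046],-1]]}}

```text
time: 49.48
eef_pos: [0.45, 0.193, 0.1467]
tcp_rot: [0.484, 0.875, -0.002, -0.003]
contact_force: [0.0, -1.7, -0.6]
opening: 0.124
```

Run:
```python
from h import *
st();goal(tray(-.010,-.008,.03),122);goal(tray(-.01,-.008,.015),122);snap('wrist','w24')
b=load('w24')['frame'][:,:,::-1];cv2.imwrite('pics/z16.png',cv2.resize(b[80:380,150:410],None,fx=2,fy=2))
```

```text
t 49.48 pos [0.45   0.193  0.1467] psi 122.14 tilt [-0.0074 -0.0012] F [ 0.  -1.7 -0.6] open 0.124 q [ 0.2  -0.03  2.09  0.    1.09 -0.36]
turn [-0.007, -0.003, 0.002] shift [-0.0027, 0.0026, 0.1166] | rows>= 2
turn [-0.007, -0.003, 0.002] shift [-0.0027, 0.0027, 0.1316] | rows>= 3
```

View pics/z16.png

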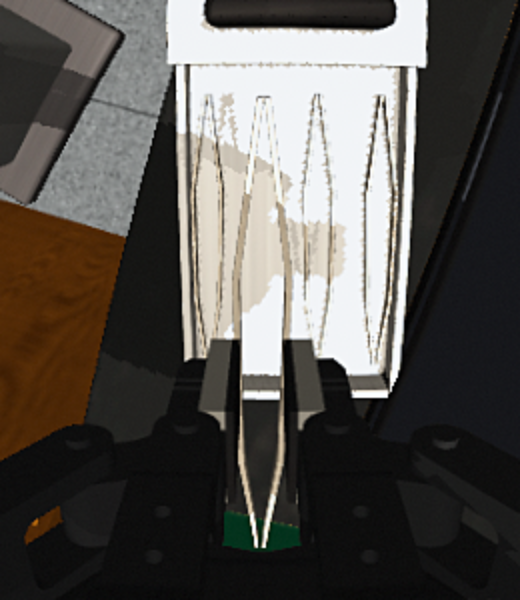

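Request:
{"name": "arm_command", "arguments": {"steps": [[[-0.007,-0.003,0.002],[-0.003,0.001,0.05],-1],[[-0.007,-0.003,0.002],[-0.003,0.001,0.09],-1],[[-0.007,-0.003,0.002],[-0.003,0.001,0.112],-1],[[-0.007,-0.003,0.002],[-0.003,0.001,0.123],-1],[[-0.007,-0.003,0.002],[-0.003,0.001,0.129],-1],[[-0.007,-0.003,0.002],[-0.003,0.001,0.131],-1],[[-0.007,-0.003,0.002],[-0.003,0.001,0.131],-1]]}}

```text
time: 50.4
eef_pos: [0.4534, 0.1903, 0.0177]
tcp_rot: [0.485, 0.874, 0.001, 0.002]
contact_force: [1.2, -0.8, 0.5]
opening: 0.126
```

Run:
```python
from h import *
st();goal(tray(-.0115,-.008,.012),122)
```

```text
t 50.4 pos [0.4534 0.1903 0.0177] psi 121.96 tilt [0.004  0.0005] F [ 1.2 -0.8  0.5] open 0.126 q [ 0.19  0.18  2.15 -0.    0.81 -0.37]
turn [0.004, 0.002, -0.001] shift [0.0017, -0.0012, 0.0057] | rows>= 1
```

Request:
{"name": "arm_command", "arguments": {"steps": [[[0.004,0.002,0],[0.001,-0.001,0.0015],-1],[[0.004,0.002,0],[0.001,-0.001,0.003],-1],[[0.004,0.002,0],[0.001,-0.001,0.003],-1]]}}

```text
time: 50.78
eef_pos: [0.4523, 0.1907, 0.015]
tcp_rot: [0.485, 0.874, 0.0, 0.0]
contact_force: [1.4, 1.1, 1.4]
opening: 0.117
```

Run:
```python
from h import *
st()
```

```text
t 50.77 pos [0.4523 0.1907 0.015 ] psi 121.96 tilt [0.0003 0.0003] F [1.4 1.1 1.4] open 0.117 q [ 0.19  0.19  2.15  0.    0.81 -0.37]
```

Request:
{"name": "arm_command", "arguments": {"steps": [[[0,0,0],[0,0,0],-0.66],[[0,0,0],[0,0,0],-0.62],[[0,0,0],[0,0,0],-0.6],[[0,0,0],[0,0,0],-0.6],[[0,0,0],[0,0,-0.03],-0.6],[[0,0,0],[0,0,-0.08],-0.5],[[0,0,0],[0,0,-0.13],-0.3],[[0,0,0],[0,0,-0.13],-0.3]]}}

```text
time: 51.78
eef_pos: [0.4556, 0.1914, 0.1501]
tcp_rot: [0.485, 0.874, 0.004, 0.004]
contact_force: [-0.6, 0.6, 0.3]
opening: 0.352
```

Run:
```python
from h import *
st();snap('wrist','w25')
b=load('w25')['frame'][:,:,::-1];cv2.imwrite('pics/z17.png',cv2.resize(b[80:310,190:390],None,fx=3,fy=2.6,interpolation=cv2.INTER_LANCZOS4))
```

```text
t 51.77 pos [0.4556 0.1914 0.1501] psi 121.97 tilt [0.0107 0.0023] F [-0.6  0.6  0.3] open 0.352 q [ 0.19 -0.04  2.09  0.    1.08 -0.37]
```

View pics/z17.png

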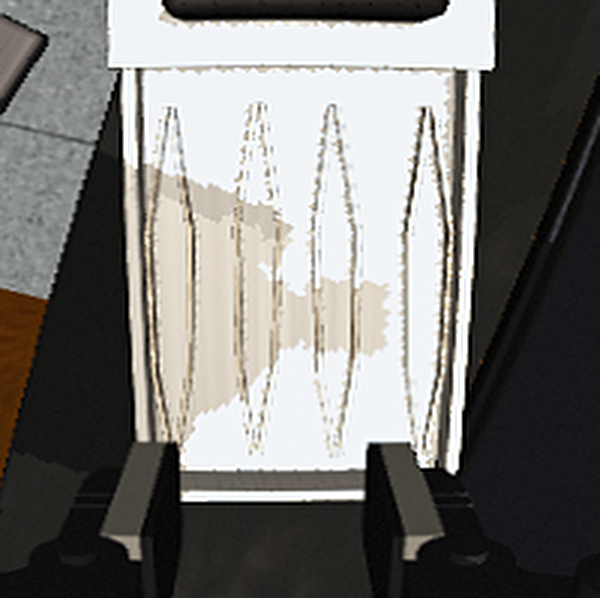

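Run:
```python
from h import *
goal(tray(0,.09,.13),212)
```

```text
turn [0.003, 0.005, -1.571] shift [0.0993, 0.0096, 0.0171] | rows>= 9
```

Request:
{"name": "arm_command", "arguments": {"steps": [[[0,0,-0.3],[0.05,0.005,-0.01],-0.3],[[0,0,-0.5],[0.1,0.01,0],-0.3],[[0,0,-0.7],[0.1,0.01,0.01],-0.3],[[0,0,-0.9],[0.1,0.01,0.015],-0.3],[[0.003,0.005,-1.1],[0.1,0.01,0.017],-0.3],[[0.003,0.005,-1.3],[0.1,0.01,0.017],-0.3],[[0.003,0.005,-1.571],[0.1,0.01,0.017],-0.3],[[0.003,0.005,-1.571],[0.1,0.01,0.017],-0.3],[[0.003,0.005,-1.571],[0.1,0.01,0.017],-0.3],[[0.003,0.005,-1.571],[0.1,0.01,0.017],-0.3]]}}

```text
time: 53.08
eef_pos: [0.4081, 0.2806, 0.128]
tcp_rot: [-0.275, 0.961, -0.0, -0.002]
contact_force: [0.3, -0.2, -0.0]
opening: 0.349
```

Run:
```python
from h import *
st();goal(tray(0,.09,.036),212);snap('wrist','w26')
b=load('w26')['frame'][:,:,::-1];cv2.imwrite('pics/z18.png',cv2.resize(b[100:340,150:410],None,fx=2,fy=2))
```

```text
t 53.08 pos [0.4081 0.2806 0.128 ] psi -148.08 tilt [-0.0033 -0.0019] F [ 0.3 -0.2 -0. ] open 0.349 q [ 0.4   0.    2.09 -0.    1.05 -1.73]
turn [0.0, -0.004, -0.001] shift [-0.0012, -0.0009, 0.092] | rows>= 2
```

View pics/z18.png

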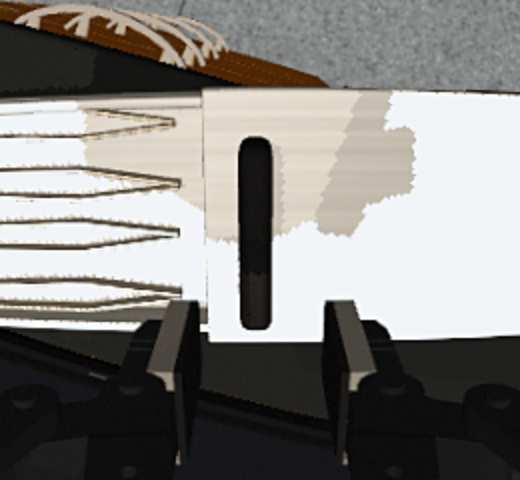

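Request:
{"name": "arm_command", "arguments": {"steps": [[[0,-0.004,0],[-0.001,-0.002,0.05],-0.3],[[0,-0.004,0],[-0.001,-0.002,0.08],-0.3],[[0,-0.004,0],[-0.001,-0.002,0.092],-0.3],[[0,-0.004,0],[-0.001,-0.002,0.092],-0.3],[[0,-0.004,0],[-0.001,-0.002,0.092],-1],[[0,-0.004,0],[-0.001,-0.002,0.092],-1],[[0,-0.004,0],[-0.001,-0.002,0.092],-1],[[0,-0.004,0],[-0.001,-0.002,0.092],-1]], "force": 40}}

```text
time: 54.12
eef_pos: [0.4111, 0.2799, 0.0378]
tcp_rot: [-0.275, 0.961, 0.0, 0.002]
contact_force: [-0.4, -0.4, 6.3]
opening: 0.129
```

Run:
```python
from h import *
st();goal(tray(0,-.06,.037),212)
```

```text
t 54.12 pos [0.4111 0.2799 0.0378] psi -148.09 tilt [0.0032 0.0015] F [-0.4 -0.4  6.3] open 0.129 q [ 0.39  0.15  2.13  0.    0.85 -1.73]
turn [-0.0, 0.004, -0.002] shift [0.0011, -0.1487, 0.0009] | rows>= 3
```

Gripped. Slide home along −y, two calls.

Request:
{"name": "arm_command", "arguments": {"steps": [[[0,0.004,0],[0,-0.01,0],-1],[[0,0.004,0],[0,-0.023,0],-1],[[0,0.004,0],[0,-0.036,0],-1],[[0,0.004,0],[0,-0.049,0],-1],[[0,0.004,0],[0,-0.062,0],-1],[[0,0.004,0],[0,-0.075,0],-1],[[0,0.004,0],[0,-0.088,0],-1],[[0,0.004,0],[0.0005,-0.101,0],-1],[[0,0.004,0],[0.0005,-0.114,0],-1],[[0,0.004,0],[0.001,-0.127,0],-1],[[0,0.004,0],[0.001,-0.138,0],-1],[[0,0.004,0],[0.001,-0.146,0],-1]]}}

```text
time: 55.62
eef_pos: [0.4892, 0.1553, 0.0379]
tcp_rot: [-0.274, 0.962, -0.0, 0.002]
contact_force: [4.3, 6.8, -4.8]
opening: 0.133
```

Run:
```python
from h import *
st();goal(tray(0,-.06,.037),212)
```

```text
t 55.62 pos [0.4892 0.1553 0.0379] psi -148.14 tilt [0.0039 0.001 ] F [ 4.3  6.8 -4.8] open 0.133 q [ 0.11  0.18  2.1   0.    0.86 -2.02]
turn [-0.001, 0.004, -0.002] shift [0.0015, -0.0016, 0.0009] | rows>= 1
```

Request:
{"name": "arm_command", "arguments": {"steps": [[[0,0.004,0],[0.001,-0.003,0],-1],[[0,0.004,0],[0.001,-0.006,0],-1],[[0,0.004,0],[0.001,-0.009,0],-1],[[0,0.004,0],[0.001,-0.01,0],-1],[[0,0.004,0],[0.001,-0.01,0],-1]]}}

```text
time: 56.25
eef_pos: [0.4908, 0.1525, 0.0378]
tcp_rot: [-0.273, 0.962, 0.007, -0.001]
contact_force: [-6.7, 27.6, 4.7]
opening: 0.129
```

Run:
```python
from h import *
st();goal(tray(0,-.06,.037),212)
```

```text
t 56.25 pos [0.4908 0.1525 0.0378] psi -148.37 tilt [-0.0059  0.0121] F [-6.7 27.6  4.7] open 0.129 q [ 0.1   0.19  2.09  0.02  0.87 -2.04]
turn [0.013, 0.001, -0.006] shift [0.0014, 0.0015, 0.0008] | rows>= 1
```

Request:
{"name": "arm_command", "arguments": {"steps": [[[0.01,0,0],[0,0,0],-1],[[0.01,0,0],[0,0,0],-1],[[0.01,0,0],[0,0,0],-0.4],[[0.01,0,0],[0,0,0],-0.4],[[0.01,0,0],[0,0,0],-0.4],[[0.01,0,0],[0,0,-0.05],-0.4],[[0.01,0,0],[0,0,-0.11],-0.3],[[0.01,0,0],[0,0,-0.17],-0.3],[[0.01,0,0],[0,0,-0.2],-0.3],[[0.01,0,0],[0,0,-0.2],-0.3]]}}

```text
time: 57.5
eef_pos: [0.4936, 0.15, 0.2412]
tcp_rot: [-0.272, 0.962, 0.001, 0.003]
contact_force: [0.6, 0.3, -0.3]
opening: 0.352
```

Run:
```python
from h import *
st();goal([.44,-.05,.30],200);goal([.46,-.24,.30],190);snap('wrist','w27')
b=load('w27')['frame'][:,:,::-1];cv2.imwrite('pics/z19.png',cv2.resize(b[80:300,180:440],None,fx=2.5,fy=2.5,interpolation=cv2.INTER_CUBIC))
```

```text
t 57.5 pos [0.4936 0.15   0.2412] psi -148.4 tilt [0.0061 0.004 ] F [ 0.6  0.3 -0.3] open 0.352 q [ 0.1  -0.08  1.96  0.    1.26 -2.03]
turn [0.001, 0.007, 0.202] shift [0.15, -0.1422, -0.0599] | rows>= 4
turn [0.002, 0.007, 0.377] shift [0.2326, -0.3145, -0.0606] | rows>= 7
```

View pics/z19.png

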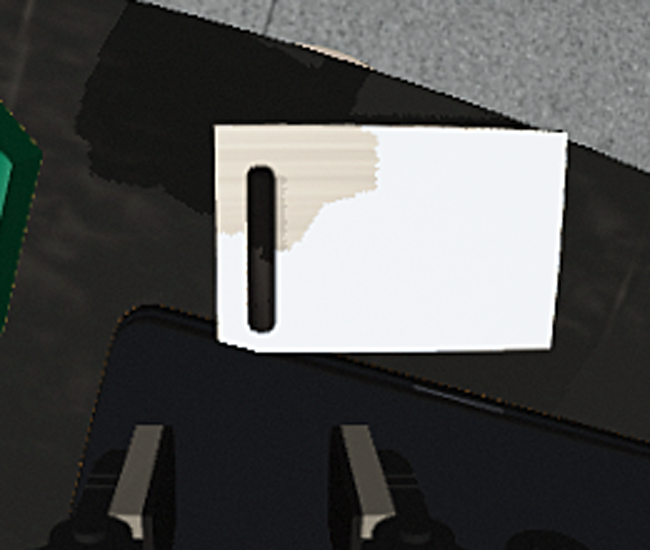

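Request:
{"name": "arm_command", "arguments": {"steps": [[[0,0.003,0.05],[0.04,-0.04,-0.05],-0.1],[[0,0.007,0.1],[0.09,-0.09,-0.06],-0.1],[[0,0.007,0.2],[0.15,-0.142,-0.06],-0.1],[[0,0.007,0.2],[0.15,-0.142,-0.06],-0.1],[[0,0.007,0.25],[0.18,-0.2,-0.06],-0.1],[[0,0.007,0.32],[0.21,-0.26,-0.06],-0.1],[[0,0.007,0.377],[0.2326,-0.3145,-0.06],-0.1],[[0,0.007,0.377],[0.2326,-0.3145,-0.06],-0.1],[[0,0.007,0.377],[0.2326,-0.3145,-0.06],-0.1]]}}

```text
time: 58.68
eef_pos: [0.4581, -0.2398, 0.2944]
tcp_rot: [-0.087, 0.996, 0.003, -0.004]
contact_force: [-0.3, 0.0, 0.2]
opening: 0.448
```

Run:
```python
from h import *
st();goal([.584,-.408,.26],185.6)
```

```text
t 58.67 pos [ 0.4581 -0.2398  0.2944] psi -170.05 tilt [-0.0091  0.0045] F [-0.3  0.   0.2] open 0.448 q [-0.68 -0.11  1.88 -0.    1.37 -2.42]
turn [0.006, -0.008, 0.076] shift [-0.0952, -0.1877, 0.0325] | rows>= 4
```

Request:
{"name": "arm_command", "arguments": {"steps": [[[0.006,-0.008,0.076],[-0.03,-0.05,0],-0.1],[[0.006,-0.008,0.076],[-0.06,-0.1,0],-0.1],[[0.006,-0.008,0.076],[-0.08,-0.15,0.02],-0.1],[[0.006,-0.008,0.076],[-0.095,-0.188,0.033],-0.1],[[0.006,-0.008,0.076],[-0.095,-0.188,0.033],-0.1],[[0.006,-0.008,0.076],[-0.095,-0.188,0.033],-0.1]]}}

```text
time: 59.42
eef_pos: [0.584, -0.4064, 0.2591]
tcp_rot: [-0.05, 0.999, 0.001, -0.001]
contact_force: [-0.2, -0.9, 0.5]
opening: 0.453
```

Run:
```python
from h import *
st();goal([.585,-.4075,.136],185.6);snap('wrist','w28')
```

```text
t 59.42 pos [ 0.584  -0.4064  0.2591] psi -174.3 tilt [-0.0013  0.001 ] F [-0.2 -0.9  0.5] open 0.453 q [-0.75  0.35  1.45 -0.    1.35 -2.42]
turn [0.001, -0.001, 0.002] shift [-0.0011, -0.0013, 0.1231] | rows>= 2
```

View pics/w28.png

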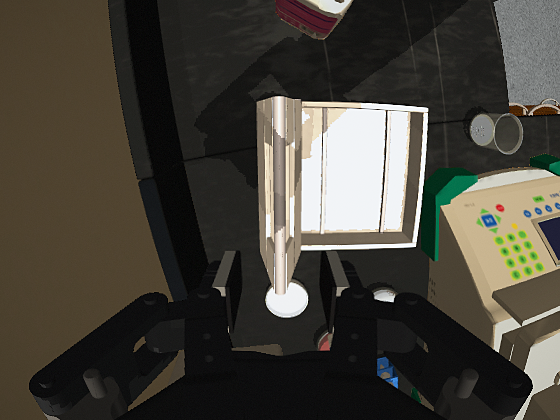

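Request:
{"name": "arm_command", "arguments": {"steps": [[[0,0,0],[-0.001,-0.001,0.05],-0.1],[[0,0,0],[-0.001,-0.001,0.09],-0.1],[[0,0,0],[-0.001,-0.001,0.12],-0.1],[[0,0,0],[-0.001,-0.001,0.121],-0.1],[[0,0,0],[-0.001,-0.001,0.121],-1],[[0,0,0],[-0.001,-0.001,0.121],-1],[[0,0,0],[-0.001,-0.001,0.121],-1],[[0,0,0],[-0.001,-0.001,0.121],-1]]}}

```text
time: 60.48
eef_pos: [0.5862, -0.4072, 0.1427]
tcp_rot: [-0.05, 0.999, -0.0, 0.001]
contact_force: [-2.3, 5.2, 6.4]
opening: 0.089
```

Run:
```python
from h import *
st()
```

```text
t 60.48 pos [ 0.5862 -0.4072  0.1427] psi -174.28 tilt [ 0.0025 -0.0007] F [-2.3  5.2  6.4] open 0.089 q [-0.75  0.44  1.54  0.    1.16 -2.42]
```

Request:
{"name": "arm_command", "arguments": {"steps": [[[0,0,0],[0,0,0],-0.3],[[0,0,0],[0,0,0],-0.3],[[0,0,0],[0,0,0.01],-0.3],[[0,0,0],[0,0,0.018],-0.3],[[0,0,0],[0,0,0.02],-0.3],[[0,0,0],[0,0,0.02],-1],[[0,0,0],[0,0,0.02],-1],[[0,0,0],[0,0,0.02],-1],[[0,0,0],[0,0,0.02],-1]]}}

```text
time: 61.6
eef_pos: [0.5861, -0.4071, 0.1223]
tcp_rot: [-0.05, 0.999, -0.0, 0.001]
contact_force: [1.3, -0.2, -3.6]
opening: 0.101
```

Run:
```python
from h import *
st();snap('side','s29');snap('scene','sc29')
b=load('s29')['frame'][:,:,::-1]
cv2.imwrite('pics/z8.png',cv2.resize(b[50:250,230:400],None,fx=3,fy=3,interpolation=cv2.INTER_CUBIC))
```

```text
t 61.6 pos [ 0.5861 -0.4071  0.1223] psi -174.27 tilt [ 0.0021 -0.0005] F [ 1.3 -0.2 -3.6] open 0.101 q [-0.75  0.46  1.55  0.    1.12 -2.42]
```

View pics/z8.png

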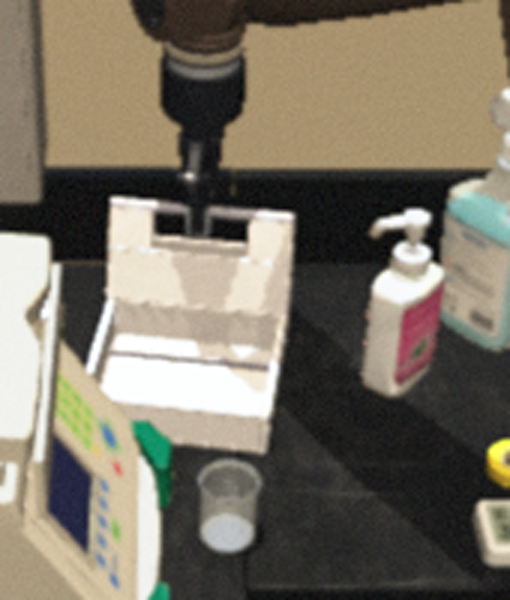

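Request:
{"name": "arm_command", "arguments": {"steps": [[[0,0,0],[0,0.0056,0.0013],-1],[[0,0,0],[0,0.0111,0.0029],-1],[[0,0,0],[0,0.0173,0.0053],-1],[[0,0,0],[0,0.0242,0.0084],-1],[[0,0,0],[0,0.0324,0.0132],-1],[[0,0,0],[0,0.0401,0.0187],-1],[[0,0,0],[0,0.0473,0.0249],-1],[[0,0,0],[0,0.0538,0.0319],-1],[[0,0,0],[0,0.0538,0.0319],-1]]}}

```text
time: 62.82
eef_pos: [0.5805, -0.3524, 0.0894]
tcp_rot: [-0.05, 0.999, 0.0, 0.001]
contact_force: [-1.2, -2.0, -0.9]
opening: 0.099
```

Run:
```python
from h import *
st()
```

```text
t 62.83 pos [ 0.5805 -0.3524  0.0894] psi -174.26 tilt [0.0014 0.001 ] F [-1.2 -2.  -0.9] open 0.099 q [-0.7   0.43  1.66  0.    1.05 -2.37]
```

Request:
{"name": "arm_command", "arguments": {"steps": [[[0,0,0],[0,0.0057,0.0076],-1],[[0,0,0],[0,0.0107,0.0157],-1],[[0,0,0],[0,0.0148,0.0242],-1],[[0,0,0],[0,0.0181,0.0331],-1],[[0,0,0],[0,0.0204,0.0423],-1],[[0,0,0],[0,0.0215,0.048],-1],[[0,0,0],[0,0.022,0.053],-1],[[0,0,0],[0,0.022,0.058],-1],[[0,0,0],[0,0.022,0.062],-1],[[0,0,0],[0,0.022,0.064],-1],[[0,0,0],[0,0.022,0.064],-1]]}}

```text
time: 64.2
eef_pos: [0.5789, -0.3314, 0.03]
tcp_rot: [-0.05, 0.999, 0.0, 0.0]
contact_force: [-10.9, 0.4, 19.5]
opening: 0.102
```

Run:
```python
from h import *
st()
```

```text
t 64.2 pos [ 0.5789 -0.3314  0.03  ] psi -174.23 tilt [0.0005 0.0003] F [-10.9   0.4  19.5] open 0.102 q [-0.67  0.49  1.71  0.    0.94 -2.34]
```

Request:
{"name": "arm_command", "arguments": {"steps": [[[0,0,0],[0,0,0.004],-1],[[0,0,0],[0,0,0.005],-1],[[0,0,0],[0,0,0.005],-1]]}}

```text
time: 64.58
eef_pos: [0.5789, -0.3314, 0.0299]
tcp_rot: [-0.051, 0.999, 0.001, -0.001]
contact_force: [-12.7, 3.0, 22.3]
opening: 0.1
```

Run:
```python
from h import *
st()
```

```text
t 64.58 pos [ 0.5789 -0.3314  0.0299] psi -174.2 tilt [-0.0022  0.0017] F [-12.7   3.   22.3] open 0.1 q [-0.67  0.49  1.71 -0.    0.95 -2.34]
```

Request:
{"name": "arm_command", "arguments": {"steps": [[[0,0,0],[0,0,0],-1],[[0,0,0],[0,0,0],-0.2],[[0,0,0],[0,0,0],-0.2],[[0,0,0],[0,0,0],-0.2],[[0,0,0],[0,0,0],-0.2],[[0,0,0],[0,0,-0.03],-0.2],[[0,0,0],[0,0,-0.08],-0.2],[[0,0,0],[0,0,-0.14],-0.2],[[0,0,0],[0.05,0,-0.2],-0.2],[[0,0,0],[0.09,0.03,-0.27],-0.2],[[0,0,0],[0.09,0.03,-0.27],-0.2],[[0,0,0],[0.09,0.03,-0.27],-0.2]]}}

```text
time: 66.08
eef_pos: [0.4873, -0.3116, 0.3045]
tcp_rot: [-0.05, 0.999, -0.002, 0.002]
contact_force: [0.7, -0.5, -1.0]
opening: 0.399
```

Run:
```python
from h import *
st();snap('wrist','w30');snap('side','s30');snap('scene','sc30')
a=load('s30')['frame'][:,:,::-1];b=load('sc30')['frame'][:,:,::-1]
w=load('w30')['frame'][:,:,::-1]
cv2.imwrite('pics/z30.png',np.hstack([cv2.resize(a[110:410,230:430],(300,450),interpolation=cv2.INTER_CUBIC),cv2.resize(w[100:310,150:350],(450,450),interpolation=cv2.INTER_CUBIC)]))
cv2.imwrite('pics/z31.png',cv2.resize(b[140:310,110:440],None,fx=2.4,fy=2.4,interpolation=cv2.INTER_CUBIC))
```

```text
t 66.08 pos [ 0.4873 -0.3116  0.3045] psi -174.23 tilt [ 0.0038 -0.0033] F [ 0.7 -0.5 -1. ] open 0.399 q [-0.74  0.02  1.74  0.    1.37 -2.42]
```

View pics/z30.png

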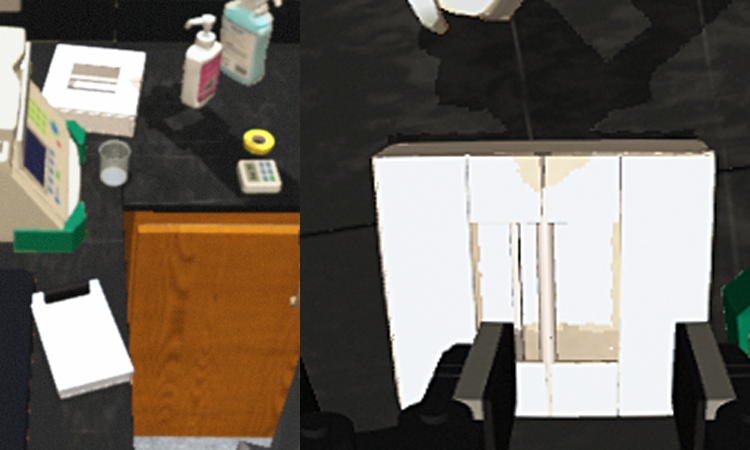

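View pics/z31.png

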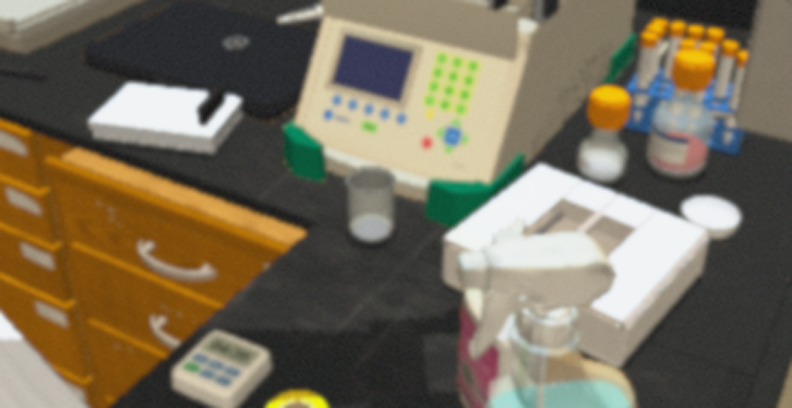

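Run:
```python
from h import *
st();print(sign_off())
```

```text
t 66.22 pos [ 0.4868 -0.3108  0.2983] psi -174.2 tilt [-0.0039  0.0036] F [ 1.1 -1.  -1.3] open 0.396 q [-0.74  0.03  1.74  0.    1.37 -2.42]
the job is handed in; nothing more can be done
None
```

I finished the job and handed it in at 66 s. I folded the lid to its stop, drew the cover to its stop and laid all four pairs of forceps in the tray (three from the box, one from the worktop). Then I slid the cover home and pressed the lid down.

- **Last checks:** The last picture of the open tray showed all four forceps lying flat. The cover then travelled 150 mm to its home stop, and the pictures show the tray covered. The lid stopped against about 22 N and looks flat. The box is empty, and the beaker and bottle look to be where they started; I judged that by eye only.
- **What went wrong:** The second forceps rolled onto its edge when I pushed it toward the tray wall. I tipped it flat again and set it clear of the wall before placing the rest. The third was let go a few millimetres above the tray floor and landed flat. My first re-grip on the lid pin was too shallow, so I gripped it again lower down.
- **Worktop forceps:** They had shifted a couple of centimetres during the run, so I measured them again before picking them up.

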